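Brass check weight from the bin onto the screened balance

ROBOT

A 7-joint arm with a two-finger parallel gripper is mounted at the origin on the work surface. World frame = base frame: x ahead of the robot, y to its left, z up, the work surface at z = 0. Lengths are in m, angles in rad, forces in N, time in s.
With the tool pointing down it reaches from about 0.425 to 0.925 m from the base axis. Payload 6.8 kg.
Tool frame: the origin (TCP) lies midway between the tips of the shut fingers; the grasp point (between the pads) lies 19 mm behind it (manip.pinch_z is the distance from the TCP to the grasp point, in m); z points along the fingers, y is the direction in which the jaws open and shut (so a half turn about z gives the same grasp; the last joint's range is limited). The gripper opens to 85 mm and grips with 20 to 120 N. Pads are 22 mm wide; open, the fingers measure 114 mm over their backs; the gripper's body (76 mm by 85 mm) begins 54 mm behind the grasp point. The pads swing forward as they close: fully open they stand 13 mm farther back than shut.
Start: joints at [-1.352, 0.477, 0.022, 1.555, -0.011, 1.109, -0.083], TCP at [0.217, 0.639, 0.205] pointing down, gripper open.
Joint ranges: [-2.96, 2.96], [-0.34, 2.1], [-1.41, 1.46], [0.24, 2.44], [-1.37, 4.51], [0.17, 1.92], [-2.96, 2.96]. Speed limits (rad/s): [2.39, 2.39, 3.14, 3.14, 3.14, 3.14, 3.14].

INTERFACE

Orientations are given as a rotation vector (axis times angle).
In Python, from bench import manip gives the robot as it stands.
- The arm moves only by the tool move_arm, never from a script. Its argument "plan" is text: rows parted by semicolons, each of 4 numbers parted by spaces: the shift along the tool's x, y, z in mm, then the turn about the tool's z in rad. A call has exactly 8 rows; each row is the pose to reach, as a shift and turn from the pose commanded when the call began, along the tool's axes at that moment; what a row does not reach only later rows make up. A row lasts 1/12 s, in which the tool goes at most 41.7 mm and 7.16 degrees, less where a joint would pass 70% of its speed; a pose out of reach is approached as far as the arm can. A call with a gripper value outside its range is refused whole. "hand" is the gripper command: -1 is shut, 1 is fully open, values between are in proportion, set as the call begins (left out, the last holds). The fingers move at their own pace and stop on an object; "squeeze" is the grip in N (left out, the last holds). Time passes only in rows, so rows that repeat a pose let the fingers close, or fill a call up. It gives the time, the measured TCP pose, the force and the opening at its end, in the units of the state.
- manip.read_state(): the state, without advancing time (a new reading comes with each control period).
- manip.read_camera(name): name is "scene" or "top"; returns (picture, depth): 420x560x3 uint8, red, green, blue; 420x560 float32, m along the optical axis (not along the pixel's ray), 0 where there is no reading.
- manip.camera_info(name): a dict with "fx", "fy", "cx", "cy" (pixels), "T" (4x4, takes a point from camera to world coordinates). Camera axes: x right, y down, z forward; pixel columns grow to the right and rows downward; lengths in m; the calibration is good to about 2 mm. A picture is of the moment at which its call begins. camera_info takes no time and is no camera call.
- manip.close_job(): hands the job in, once; it reports no verdict.
The state is a dict: "t": time; "q": joint angles; "joint_velocities": joint speeds; "joint_efforts": joint torques, N m; "ee_pos": TCP position; "eef_rot": TCP orientation; "ft_force": force on the tool from outside, world axes, zero at the start; "wrist_torque": the same for the moment, N m; "width": opening from 0.0 (shut) to 1.0 (fully open).
Only numpy, scipy, OpenCV 4.12 (cv2) and the standard library are available. Lean on these libraries where they do the work, as an engineer would, in place of code of your own. Each camera call takes 0.05 s, during which the arm holds its last target.

TASK

Lift the brass check weight out of the blue bin, stand it on the round cork mat and let go, then take it again by its two ends (the bin leaves finger room only along its long sides, the balance only at its ends) and set it gently, upright and centred on the balance's steel pan between the two clear draught screens, its long side running along them, and let go. The pan is a delicate sprung one: do not drop the weight on it or press it down hard, do not push against the screens, and leave the steel weight in the bin and the bottle and jar where they stand.

Things in the scene. Friction and masses are not known exactly. Their poses are not given: they have to be found in the camera images.
- brass_center (a point): Centre (half-way up) of the loose brass check weight, a block 36 x 56 x 40 mm (its x, y, z) with a small copper plug on top; 0.48 to 0.72 kg, not known beforehand. Its y axis is its long side, z is up. It starts upright on the floor of one of the bin's compartments, long side along the bin's y: 3 to 6 mm free at each end, 40 mm or so beside each long side.
- steel_center (a point): Centre of the steel check weight of the same shape and size, in the bin's other compartment; it stays in the bin.
- bin: Fixed blue open bin, 140 (x) x 145 (y) x 60 mm high; walls, floor and the divider (across the middle, running along x) are 5 mm thick. Two compartments, each 130 (x) x 65 (y) mm inside, centred 35 mm to either side of the origin along y. Origin at the centre of the underside. At the left or at the right of the mat.
- mat_top (a point): Centre of the top of the fixed round cork mat, 130 mm across and 4 mm thick, on the bench, with free room round it.
- balance: Fixed white laboratory balance, case 235 (x) x 180 (y) mm, its deck 66 mm above the bench; origin under its centre, display on its -x side. At the left or at the right of the mat, opposite to the bin.
- pan_top (a point): Centre of the upper face of the balance's steel pan, 44 (x) x 110 (y) mm, 80 mm above the bench when empty; axes as the balance's. It sinks straight down on a spring of about 1500 N/m, 12 mm at most; the weight's own load sinks it 3 to 5 mm. Both ends of the pan (+y and -y) and the top are open; the screens stand along its long sides.
- pan (a joint): How far the pan has sunk (m): 0 empty; 0.010 (a push of 15 N) is an overload.
- screens: The two clear draught screens, fixed on the balance, parallel to its y axis: inner faces 48 mm apart, 4 mm thick, blue edges that add 2 mm outside, 118 mm long, reaching 65 mm above the empty pan. Origin at bench level under the pan's centre, axes as the balance's. They must not be pushed (10 N at most).
- amber: Loose amber glass bottle, 52 mm across, 125 mm high, bystander; origin at the centre of its underside.
- jar: Loose white jar, 48 mm across, 60 mm high, bystander; origin at the centre of its underside.
- brass: The same brass weight, its origin at the centre of its underside, axes as for its centre.
Mind the look-alikes: they are no part of the job. Leave any orange or pink look-alike of the part that bears mat_top alone. There is more than one size of the brass; the job needs the smaller.

How it is judged:
On the way, in this order (a step that is already met when the one before it is completed fails the run):
1. the brass weight is lifted above the bin's rim (z of brass_center in the frame of bin above 0.08 m).
2. the brass weight stands upright on the cork mat, let go (horizontal distance between brass_center and mat_top below 0.055 m and height (world z) of brass_center below 0.028 m and angle between brass_center's own z axis and vertical below 0.1 rad and contact force between brass and the fingers below 0.05 N and linear speed of brass below 0.02 m/s), for 0.2 s.
At the end, for the whole second after the job is handed in: The brass weight stands upright, at rest and let go on the balance pan, centre within 12 mm across and 15 mm along of the pan's, long side along the screens (0.2 rad), its load on the pan (sunk 2 to 8 mm), not leaning on a screen; the steel weight is still in the bin (x of brass_center in the frame of pan_top between -0.012 and 0.012 m and y of brass_center in the frame of pan_top between -0.015 and 0.015 m and z of brass_center in the frame of pan_top between 0.016 and 0.024 m and angle between brass_center's own z axis and vertical below 0.08 rad and angle between the y axis of brass_center and the y axis of pan_top, either way round below 0.2 rad and value of joint pan between 0.002 and 0.008 m and linear speed of brass below 0.02 m/s and contact force between brass and screens below 1 N and x of steel_center in the frame of bin between -0.065 and 0.065 m and y of steel_center in the frame of bin between -0.07 and 0.07 m and z of steel_center in the frame of bin below 0.045 m); the robot touches nothing.
It fails at once if the pan is overloaded (pressed down 10 mm, 15 N) (value of joint pan above 0.01 m).
It fails at once if a draught screen is pushed with more than 10 N (contact force between screens and anything else above 10 N).
It fails at once if the steel weight is taken out of the bin (z of steel_center in the frame of bin above 0.06 m).
It fails at once if the bottle or the jar is shifted by more than 30 mm or tipped (distance of any of amber, jar from where it was at the start of the episode above 0.03 m or angle between any of amber, jar's own z axis and vertical above 0.5 rad).
It also fails if it takes over 67 s, if anything falls off the work surface, if the arm or the gripper's body presses on something with over 40 N, if the wrist force passes 120 N, or if a joint passes its speed limit or range.

## Working session

There is one attempt and no reset: what is moved stays moved. The work goes in short steps, Python scripts to look and compute and a tool call to move; the robot and the scene stay as the last step left them, time stands still between calls to the robot, and variables do not carry over. Pictures are saved under pics/ and viewed, and the job is handed in when it is done.

Besides the shell and the picture viewer there is one more tool, called after "Call:" by a JSON object that holds its "method" and its "body". move_arm: Moves the arm, as the interface text tells. Its arguments: {"type":"object","properties":{"plan":{"type":"string"},"hand":{"type":"number"},"squeeze":{"type":"number"}},"required":["plan"]}

```bash
mkdir -p pics; ls; python3 - <<'E'
from bench import manip
import cv2,numpy as np
for n in("scene","top"):
    p,d=manip.read_camera(n); np.savez(f"{n}0.npz",p=p,d=d)
    cv2.imwrite(f"pics/{n}0.png",p[:,:,::-1])
    i=manip.camera_info(n);print(n,{k:np.round(np.array(v),4).tolist() for k,v in i.items()})
s=manip.read_state();print(s, manip.pinch_z)
E
```

```text
pics
scene {'fx': 389.842, 'fy': 389.842, 'cx': 281.7007, 'cy': 208.2881, 'T': [[-0.4378, 0.7116, -0.5495, 1.0889], [0.8989, 0.3569, -0.254, 0.3039], [0.0154, -0.6052, -0.7959, 0.863], [0.0, 0.0, 0.0, 1.0]]}
top {'fx': 488.3947, 'fy': 488.3947, 'cx': 280.7605, 'cy': 202.367, 'T': [[0.0273, -0.9823, 0.1852, 0.2983], [-0.9994, -0.0233, 0.0239, 0.0407], [-0.0191, -0.1857, -0.9824, 1.2946], [0.0, 0.0, 0.0, 1.0]]}
{'t': 0.1, 'q': array([-1.35212544,  0.47774055,  0.02234885,  1.55635319, -0.01154362,
        1.10931608, -0.08307632]), 'joint_velocities': array([ 1.45214380e-03, -3.04643606e-03, -3.35463100e-06, -3.50982447e-03,
        3.01848803e-04,  1.06735646e-03, -1.84788240e-04]), 'joint_efforts': array([ 4.13630769e-03, -5.97760069e+01,  1.61346540e+00, -2.81956011e+01,
        1.28012651e-02,  5.12723243e-03,  4.50764418e-06]), 'ee_pos': array([0.21648208, 0.63872277, 0.20360734]), 'eef_rot': array([-5.10950078e-01, -3.09957205e+00,  2.63748559e-03]), 'ft_force': array([-0.0124753 ,  0.23212032, -0.74859684]), 'wrist_torque': array([-0.02384707, -0.0127254 , -0.0315418 ]), 'width': 1.0005135464094146} 0.0187
```

View pics/scene0.png

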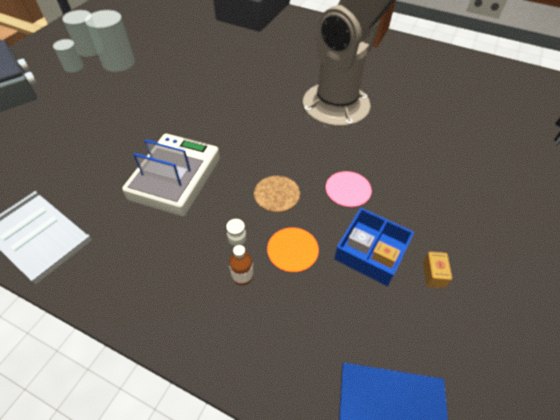

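View pics/top0.png

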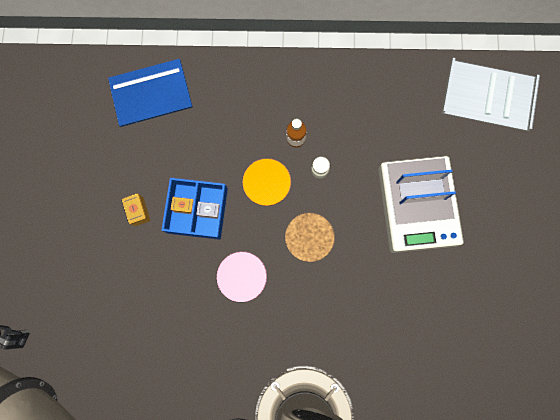

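The top view shows the bin at (195,208), with small brass at (182,205) and steel at (208,210). A larger brass look-alike stands outside it at (134,208). The cork mat is at (310,237) and the balance at (423,204), with its screens at rows 176 and 197 and the display towards the robot. The bottle is at (296,132) and the jar at (320,166). Next I'll measure these.

```bash
cat > h.py <<'E'
import numpy as np,cv2
from bench import manip
def ray(n,uv,z):
    i=manip.camera_info(n);T=np.array(i["T"]);uv=np.atleast_2d(np.array(uv,float))
    d=np.c_[(uv[:,0]-i["cx"])/i["fx"],(uv[:,1]-i["cy"])/i["fy"],np.ones(len(uv))]@T[:3,:3].T
    o=T[:3,3];return o+d*((z-o[2])/d[:,2])[:,None]
def proj(n,P):
    i=manip.camera_info(n);T=np.array(i["T"]);c=(np.atleast_2d(P)-T[:3,3])@T[:3,:3]
    return np.c_[c[:,0]/c[:,2]*i["fx"]+i["cx"],c[:,1]/c[:,2]*i["fy"]+i["cy"]]
def blobs(m,amin=30):
    cs,_=cv2.findContours(m.astype(np.uint8),cv2.RETR_EXTERNAL,cv2.CHAIN_APPROX_NONE)
    return sorted([c[:,0,:] for c in cs if cv2.contourArea(c)>=amin],key=lambda c:-cv2.contourArea(c.reshape(-1,1,2)))
E
python3 - <<'E'
from h import *
for n in("top","scene"):
    z=np.load(n+"0.npz");p=z["p"];d=z["d"]
    hsv=cv2.cvtColor(p,cv2.COLOR_RGB2HSV)
    H,S,V=[hsv[...,k].astype(int) for k in range(3)]
    for name,m,zz in [("blue",(H>105)&(H<130)&(S>130)&(V>60),.06),("brass",(H>8)&(H<30)&(S>90)&(V>80),.045),("white",(S<40)&(V>150),.066)]:
        for c in blobs(m,40)[:8]:
            r=ray(n,c,zz)[:,:2]; q=cv2.minAreaRect((r*1000).astype(np.float32))
            print(n,name,"px",c.min(0),c.max(0),"rect mm",np.round(q[0]),np.round(q[1]),round(q[2],1),"medcol",np.median(p[c[:,1],c[:,0]],0))
z=np.load("top0.npz")
a=cv2.resize(z["p"][150:260,110:240,::-1],None,fx=6,fy=5.4,interpolation=cv2.INTER_CUBIC);cv2.imwrite("pics/binz.png",a)
a=cv2.resize(z["p"][140:260,370:480,::-1],None,fx=5,fy=5,interpolation=cv2.INTER_CUBIC);cv2.imwrite("pics/balz.png",a)
z=np.load("scene0.npz")
a=cv2.resize(z["p"][120:220,110:230,::-1],None,fx=6,fy=6,interpolation=cv2.INTER_CUBIC);cv2.imwrite("pics/balz_s.png",a)
E
```

```text
top blue px [108  59] [191 126] rect mm [826. 434.] [146. 202.] 17.2 medcol [ 41.  96. 174.]
top blue px [162 178] [226 238] rect mm [512. 293.] [154. 145.] 84.9 medcol [ 45.5  62.5 114.5]
top blue px [400 192] [455 203] rect mm [ 556. -305.] [ 15. 144.] 9.5 medcol [ 48.  127.5 243. ]
top blue px [397 170] [451 182] rect mm [ 616. -296.] [ 17. 144.] 12.9 medcol [ 49.5 129.  244. ]
top brass px [285 213] [334 261] rect mm [446.  -5.] [124. 126.] 1.5 medcol [182. 142.  99.]
top brass px [242 159] [290 205] rect mm [588. 111.] [124. 126.] 1.4 medcol [227. 143.  62.]
top brass px [122 193] [149 225] rect mm [506. 450.] [84. 57.] 21.2 medcol [111.  86.  60.]
top brass px [171 197] [192 213] rect mm [521. 331.] [55. 38.] 84.6 medcol [228.5 173.   58.5]
top brass px [287 122] [305 140] rect mm [729.  36.] [50. 48.] 1.2 medcol [117.  75.  38.]
top white px [ 0 28] [559  50] rect mm [984.  97.] [  46. 1534.] 0.1 medcol [240. 241. 234.]
top white px [381 156] [463 251] rect mm [ 538. -287.] [232. 179.] 7.2 medcol [193. 187. 178.]
top white px [443  58] [534 129] rect mm [ 837. -473.] [221. 159
[... 1544 characters left out ...]
236. 236. 231.]
scene white px [  0 195] [ 88 280] rect mm [ 876. -449.] [213. 152.] 78.7 medcol [173. 177. 178.]
scene white px [389  12] [559  70] rect mm [-535.  339.] [143. 653.] 0.0 medcol [188. 188. 180.]
scene white px [122 133] [217 207] rect mm [ 547. -285.] [239. 183.] 7.2 medcol [171. 166. 151.]
scene white px [409   0] [555  34] rect mm [-844.  341.] [249. 593.] 1.1 medcol [153. 149. 141.]
scene white px [63 10] [120  27] rect mm [   20. -1057.] [136. 231.] 27.8 medcol [169.5 174.5 166. ]
scene white px [290   0] [339  11] rect mm [-502. -298.] [ 97. 215.] 27.9 medcol [221. 222. 210.]
scene white px [141 159] [175 179] rect mm [ 567. -314.] [ 40. 119.] 6.9 medcol [158. 153. 152.]
```

View pics/binz.png

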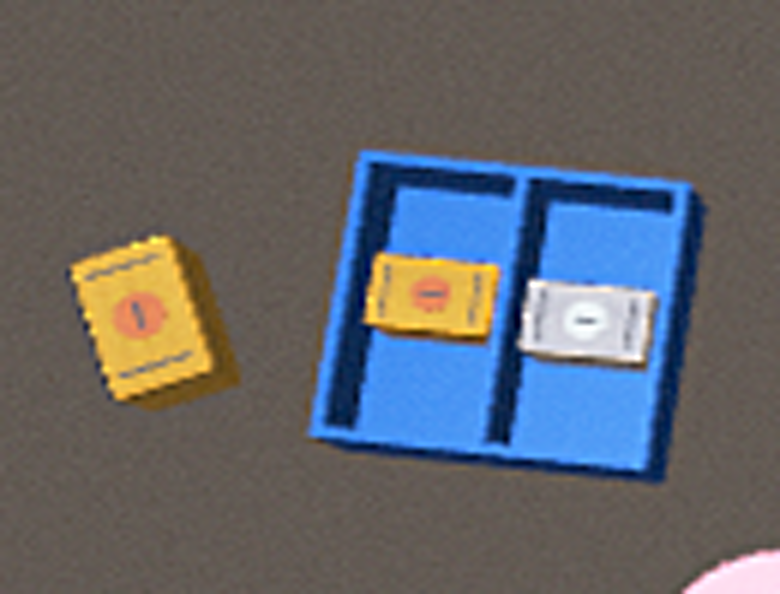

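View pics/balz.png

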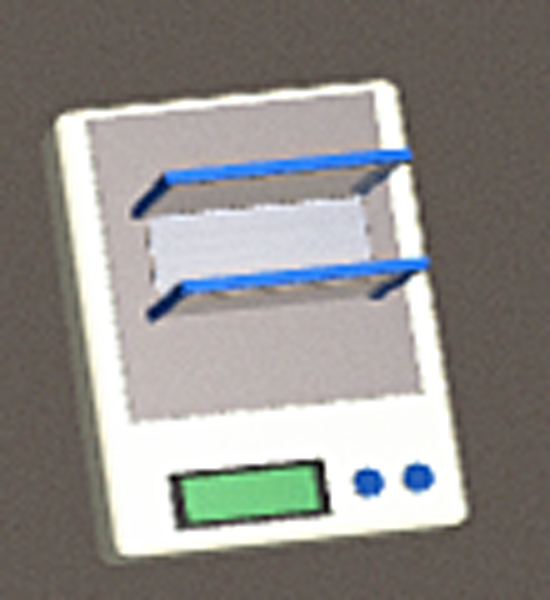

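View pics/balz_s.png

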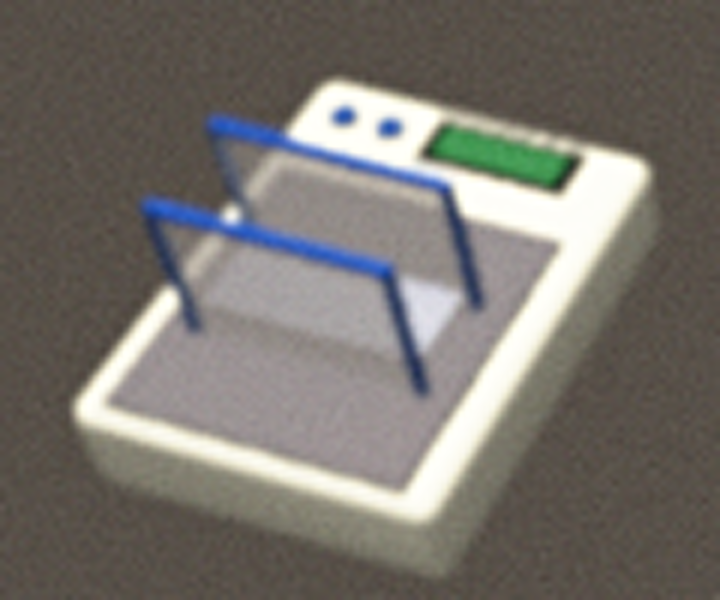

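```bash
python3 - <<'E'
from h import *
Z={n:np.load(n+"0.npz") for n in("top","scene")}
def hs(n):
    h=cv2.cvtColor(Z[n]["p"],cv2.COLOR_RGB2HSV).astype(int);return h[...,0],h[...,1],h[...,2]
# bars (top bright blue)
for n,lo in(("top",200),("scene",140)):
    H,S,V=hs(n);m=(H>105)&(H<130)&(S>120)&(V>lo)
    u0,u1,v0,v1=(385,470,150,215) if n=="top" else (125,195,130,185)
    mm=np.zeros_like(m);mm[v0:v1,u0:u1]=m[v0:v1,u0:u1]
    cs=[]
    for c in blobs(mm,15)[:2]:
        r=ray(n,c,.145)[:,:2]*1000;q=cv2.minAreaRect(r.astype(np.float32));vx,vy,*_=cv2.fitLine(r.astype(np.float32),cv2.DIST_HUBER,0,.01,.01).ravel()
        cs.append(q[0]);print(n,"bar",np.round(q[0],1),np.round(q[1],1),"line deg",round(np.degrees(np.arctan2(vy,vx)),2))
    if len(cs)==2: print("mid",np.mean(cs,0),"gap vec",np.subtract(*cs))
# pan by depth/colour: brass, plug
for n in Z:
    H,S,V=hs(n);p=Z[n]["p"].astype(int)
    for nm,(u0,u1,v0,v1) in dict(top=dict(brass=(165,197,192,218),steel=(194,222,197,220)),scene=dict(brass=(370,400,238,270),steel=(345,376,225,250)))[n].items():
        if nm=="brass":
            m=((H<11)|(H>174))&(S>60)&(V>150)
            mm=np.zeros_like(m);mm[v0:v1,u0:u1]=m[v0:v1,u0:u1]
            ys,xs=np.nonzero(mm);print(n,"plug px",len(xs),xs.mean(),ys.mean(),ray(n,[xs.mean(),ys.mean()],.046)*1000)
            m=(H>8)&(H<30)&(S>90)&(V>(200 if n=="top" else 170));mm=np.zeros_like(m);mm[v0:v1,u0:u1]=m[v0:v1,u0:u1]
            c=np.vstack(blobs(mm,5));r=ray(n,c,.045)[:,:2]*1000;print("   top rect",cv2.minAreaRect(r.astype(np.float32)))
            d=Z[n]["d"][int(ys.mean()),int(xs.mean())]
            i=manip.camera_info(n);P=np.array(i["T"])@np.array([(xs.mean()-i["cx"])/i["fx"]*d,(ys.mean()-i["cy"])/i["fy"]*d,d,1]);print("   depth pt",P[:3])
E
```

```text
top bar [ 596.5 -281.8] [  5.6 116.3] line deg -82.75
top bar [ 542.8 -289.8] [  5.1 115.3] line deg -82.78
mid [ 569.66290283 -285.78804016] gap vec [53.70715332  7.95608521]
scene bar [ 597.1 -285.1] [  8.8 116.7] line deg -83.05
scene bar [ 548.3 -327.5] [ 8.5 42.3] line deg -84.59
mid [ 572.70706177 -306.30976868] gap vec [48.86126709 42.42007446]
top plug px 22 181.5 203.9090909090909 [[523.4693716  330.04360981  46.        ]]
   top rect ((523.1661376953125, 330.40484619140625), (53.71226501464844, 34.16680145263672), 85.00263977050781)
   depth pt [0.52319081 0.32968552 0.04754507]
scene plug px 19 386.10526315789474 250.47368421052633 [[526.85363156 328.05333913  46.        ]]
   top rect ((527.6129150390625, 328.69073486328125), (53.40611267089844, 34.44560623168945), 84.45124053955078)
   depth pt [0.52722995 0.32803716 0.04654702]
```

```bash
cat >> h.py <<'E'
from scipy.spatial.transform import Rotation as Rn
def go(x,y,z,jaw):
    s=manip.read_state();R=Rn.from_rotvec(s["eef_rot"]).as_matrix()
    d=R.T@(np.array([x,y,z])*1000-s["ee_pos"]*1000)
    a=np.degrees(np.arctan2(R[1,1],R[0,1]));e=(jaw-a+90)%180-90
    print("t",round(s["t"],2),"pos",np.round(s["ee_pos"]*1000,1),"jaw",round(a,1),"tilt",np.round(R[:2,2],4),"w",round(s["width"],3),"F",np.round(s["ft_force"],1))
    print("shift",np.round(d,1),"turn rad",round(-np.radians(e),3),"q",np.round(s["q"],2))
E
python3 -c "
from h import *
go(.525,.329,.2,-5.2)"
```

```text
t 0.1 pos [216.5 638.7 203.6] jaw 71.3 tilt [-0.0005 -0.0016] w 1.001 F [-0.   0.2 -0.7]
shift [-391.6 -194.3    4. ] turn rad 1.335 q [-1.35  0.48  0.02  1.56 -0.01  1.11 -0.08]
```

Call:
{"method": "move_arm", "body": {"plan": "-15 -7 0 0.06; -40 -20 0 0.15; -70 -35 0 0.26; -100 -50 0 0.37; -130 -65 0 0.48; -160 -80 0 0.59; -190 -95 0 0.7; -200 -100 0 0.72", "hand": 0.55, "squeeze": 60}}

```text
t: 0.77
ee_pos: [0.3787, 0.4751, 0.2044]
eef_rot: [1.586, 2.709, -0.002]
ft_force: [0.5, -0.9, 0.2]
width: 0.775
```

```bash
python3 -c "
from h import *
go(.525,.329,.15,-5.2)"
```

```text
t 0.77 pos [378.7 475.1 204.4] jaw 29.3 tilt [ 0.0019 -0.0027] w 0.775 F [ 0.5 -0.9  0.2]
shift [-198.9   56.    55. ] turn rad 0.602 q [-1.18  0.37  0.23  1.74 -0.09  1.05 -0.41]
```

Call:
{"method": "move_arm", "body": {"plan": "-25 7 7 0.1; -55 16 15 0.2; -90 26 25 0.3; -125 36 35 0.4; -160 46 45 0.5; -185 53 50 0.57; -198 56 54 0.6; -198 56 54 0.6"}}

```text
t: 1.43
ee_pos: [0.5232, 0.3334, 0.1495]
eef_rot: [2.308, 2.128, -0.003]
ft_force: [0.1, -1.0, 0.1]
width: 0.774
```

```bash
python3 -c "
from h import *
for n in ('top','scene'):
    p,d=manip.read_camera(n);cv2.imwrite(f'pics/{n}1.png',cv2.resize(p[150:290,100:300,::-1] if n=='top' else p[150:300,290:460,::-1],None,fx=4,fy=4))
go(.525,.329,.013,-5.2)"
```

```text
t 1.53 pos [520.6 338.2 150.3] jaw -4.2 tilt [-0.0011  0.0005] w 0.776 F [-0.7 -0.3  0.1]
shift [ -8.9   5.3 137.3] turn rad 0.017 q [-0.97  0.46  0.39  1.76 -0.21  0.96 -0.56]
```

View pics/scene1.png

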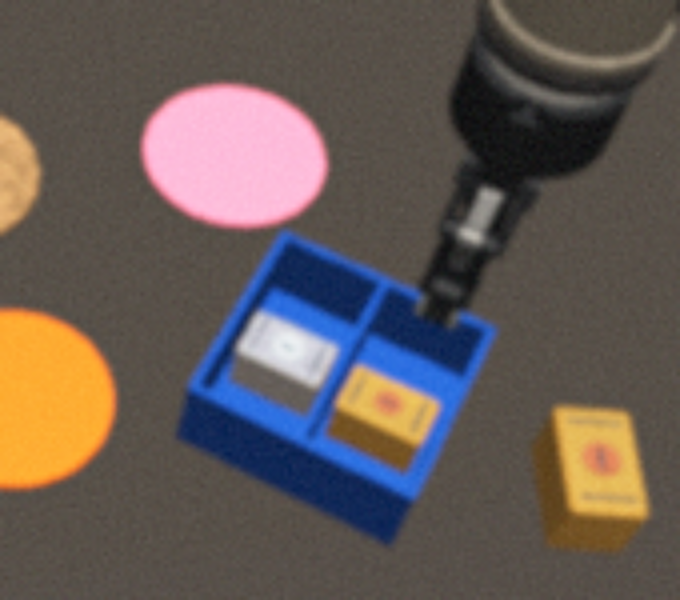

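View pics/top1.png

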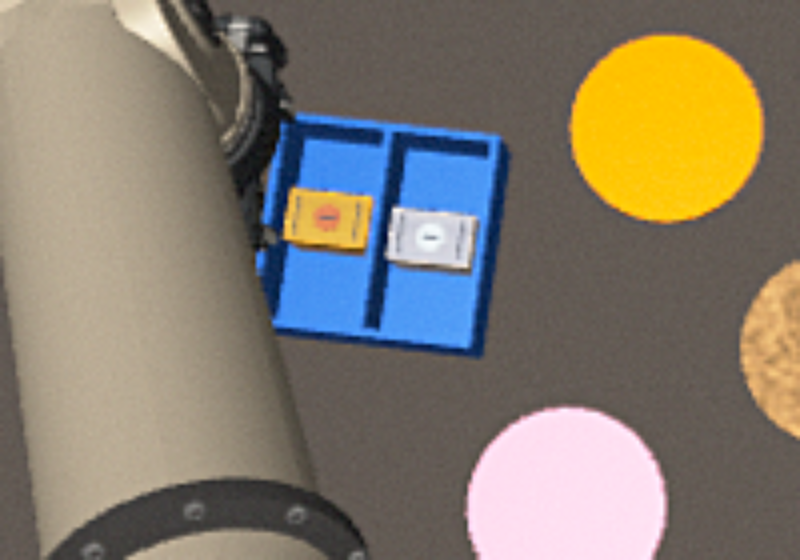

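```bash
python3 -c "
from h import *
print(proj('scene',[.521,.338,.15]),proj('top',[.521,.338,.15]))
p,d=manip.read_camera('top')
go(.525,.329,.013,-5.2)"
```

```text
[[401.8119563  225.99892049]] [[168.66243307 196.93302019]]
t 1.58 pos [520.  339.2 150.5] jaw -4.1 tilt [-0.0011  0.0011] w 0.772 F [-1.1  1.4  0.2]
shift [-10.    5.8 137.5] turn rad 0.019 q [-0.97  0.46  0.39  1.76 -0.21  0.96 -0.56]
```

Call:
{"method": "move_arm", "body": {"plan": "-3 2 5 0.01; -6 4 12 0.01; -8 5 22 0.01; -9 5 32 0.01; -9 5 42 0.01; -9 5 50 0.01; -9 5 52 0.01; -9 5 52 0.01"}}

```text
t: 2.25
ee_pos: [0.5252, 0.3273, 0.0973]
eef_rot: [-2.315, -2.124, 0.003]
ft_force: [0.4, -0.5, -0.8]
width: 0.771
```

```bash
python3 -c "
from h import *
go(.525,.329,.013,-5.2)"
```

```text
t 2.25 pos [525.2 327.3  97.3] jaw -4.9 tilt [-0.0015 -0.0012] w 0.771 F [ 0.4 -0.5 -0.8]
shift [ 1.7 -0.3 84.3] turn rad 0.005 q [-0.93  0.53  0.37  1.81 -0.24  0.86 -0.53]
```

Call:
{"method": "move_arm", "body": {"plan": "1 0 6 0.005; 1 0 14 0.005; 1 0 22 0.005; 1 0 28 0.005; 1 0 30 0.005; 1 0 30 0.005; 1 0 30 0.005; 1 0 30 0.005"}}

```text
t: 2.92
ee_pos: [0.5262, 0.3287, 0.0688]
eef_rot: [2.32, 2.118, 0.001]
ft_force: [-0.1, -1.1, -0.6]
width: 0.774
```

```bash
python3 -c "
from h import *
go(.525,.329,.013,-5.2)
for n in ('top','scene'):
    p,d=manip.read_camera(n);cv2.imwrite(f'pics/{n}2.png',cv2.resize(p[150:290,100:300,::-1] if n=='top' else p[150:300,290:460,::-1],None,fx=4,fy=4))
go(.525,.329,.013,-5.2)"
```

```text
t 2.92 pos [526.2 328.7  68.8] jaw -5.2 tilt [0.0005 0.0004] w 0.774 F [-0.1 -1.1 -0.6]
shift [ 0.1 -1.3 55.8] turn rad -0.0 q [-0.92  0.56  0.36  1.82 -0.26  0.8  -0.52]
t 3.02 pos [526.2 328.8  68.9] jaw -5.2 tilt [0.0006 0.0005] w 0.773 F [-0.7  1.2 -0.7]
shift [ 0.1 -1.3 55.9] turn rad -0.0 q [-0.92  0.56  0.36  1.82 -0.26  0.8  -0.52]
```

View pics/scene2.png

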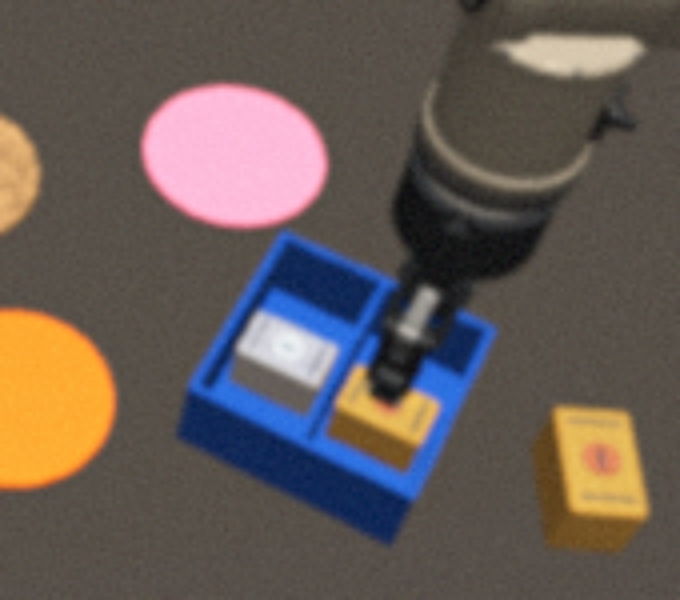

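The gripper is straight above the brass, over its plug at about (386,248) in the scene view, and aligned with it. Going down.

Call:
{"method": "move_arm", "body": {"plan": "0 -1 8 0; 0 -1 18 0; 0 -1 28 0; 0 -1 38 0; 0 -1 47 0; 0 -1 53 0; 0 -1 56 0; 0 -1 56 0"}}

```text
t: 3.68
ee_pos: [0.5245, 0.3283, 0.0114]
eef_rot: [-2.32, -2.118, 0.002]
ft_force: [-0.1, 0.1, 1.0]
width: 0.773
```

Call:
{"method": "move_arm", "body": {"plan": "0 0 0 0; 0 0 0 0; 0 0 0 0; 0 0 0 0; 0 0 0 0; 0 0 0 0; 0 0 0 0; 0 0 0 0", "hand": -1, "squeeze": 60}}

```text
t: 4.35
ee_pos: [0.5251, 0.329, 0.0134]
eef_rot: [-2.32, -2.118, -0.001]
ft_force: [-1.9, 0.2, 5.7]
width: 0.392
```

```bash
python3 -c "
from h import *
go(.525,.329,.16,-5.2)"
```

```text
t 4.35 pos [525.1 329.   13.4] jaw -5.2 tilt [0.0004 0.0008] w 0.392 F [-1.9  0.2  5.7]
shift [ 1.000e-01 -0.000e+00 -1.466e+02] turn rad -0.0 q [-0.9   0.64  0.32  1.85 -0.3   0.7  -0.5 ]
```

Call:
{"method": "move_arm", "body": {"plan": "0 0 -4 0; 0 0 -12 0; 0 0 -26 0; 0 0 -44 0; 0 0 -62 0; 0 0 -80 0; 0 0 -95 0; 0 0 -105 0"}}

```text
t: 5.02
ee_pos: [0.5256, 0.3288, 0.12]
eef_rot: [2.32, 2.117, 0.004]
ft_force: [0.8, 0.0, -6.3]
width: 0.388
```

Call:
{"method": "move_arm", "body": {"plan": "0 0 -7 0; 0 0 -13 0; 0 0 -18 0; 0 0 -20 0; 0 0 -20 0; 0 0 -20 0; 0 0 -20 0; 0 0 -20 0"}}

```text
t: 5.68
ee_pos: [0.5247, 0.3284, 0.1369]
eef_rot: [2.32, 2.118, -0.002]
ft_force: [-1.0, -0.2, -6.5]
width: 0.389
```

```bash
python3 -c "
from h import *
for n in ('scene','top'):
    p,d=manip.read_camera(n);cv2.imwrite(f'pics/{n}3.png',p[:,:,::-1])
    np.savez(n+'3.npz',p=p,d=d)
go(.46,-.003,.15,7.2)"
```

```text
t 5.78 pos [524.8 328.6 137.1] jaw -5.2 tilt [-0.0005 -0.0004] w 0.393 F [-0.3 -0.3 -5.7]
shift [-336.1  -34.4  -12.7] turn rad -0.217 q [-0.95  0.48  0.39  1.78 -0.22  0.93 -0.56]
```

View pics/scene3.png

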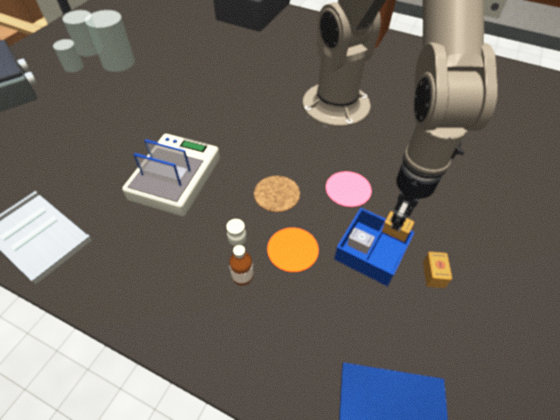

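The weight is out of the bin, held near (400,222) in the scene view with about 6 N of load. The steel is still in place at (361,240). Going to the mat, whose centre I measure at about (0.451, -0.008).

Call:
{"method": "move_arm", "body": {"plan": "-6 -1 0 0; -20 -2 0 -0.01; -42 -4 0 -0.03; -68 -7 0 -0.05; -96 -10 0 -0.07; -124 -12 0 -0.09; -152 -15 0 -0.11; -180 -18 0 -0.13"}}

```text
t: 6.45
ee_pos: [0.4898, 0.1482, 0.1376]
eef_rot: [2.177, 2.264, -0.0]
ft_force: [0.3, -0.5, -5.9]
width: 0.388
```

Call:
{"method": "move_arm", "body": {"plan": "-28 0 0 -0.02; -56 1 0 -0.04; -84 2 0 -0.06; -110 4 0 -0.07; -132 4 0 -0.08; -148 5 0 -0.09; -158 5 0 -0.09; -160 5 0 -0.09"}}

```text
t: 7.12
ee_pos: [0.5012, -0.0118, 0.1377]
eef_rot: [2.078, 2.355, -0.001]
ft_force: [-0.2, 0.7, -6.0]
width: 0.391
```

```bash
python3 -c "
from h import *
p,d=manip.read_camera('scene')
p,d=manip.read_camera('scene')
go(.46,-.008,.0125,7.2)"
```

```text
t 7.22 pos [501.5  -8.8 137.5] jaw 7.3 tilt [-0.0001  0.0005] w 0.393 F [-0.7 -0.1 -5.7]
shift [  6.  -41.1 125. ] turn rad 0.002 q [-0.49  0.29  0.46  2.06 -0.17  0.83  0.2 ]
```

Call:
{"method": "move_arm", "body": {"plan": "1 -6 5 0; 2 -16 15 0; 3 -26 30 0; 4 -34 46 0; 5 -40 62 0; 6 -41 76 0; 6 -41 86 0; 6 -41 90 0"}}

```text
t: 7.88
ee_pos: [0.4594, -0.0068, 0.0461]
eef_rot: [-2.07, -2.361, 0.002]
ft_force: [0.4, 0.4, -7.0]
width: 0.392
```

Call:
{"method": "move_arm", "body": {"plan": "0 0 4 0; 0 0 9 0; 0 0 14 0; 0 0 19 0; 0 0 23 0; 0 0 26 0; 0 0 27 0; 0 0 27 0"}}

```text
t: 8.55
ee_pos: [0.4603, -0.008, 0.0203]
eef_rot: [-2.074, -2.36, 0.0]
ft_force: [1.1, -0.8, -6.6]
width: 0.393
```

```bash
python3 -c "
from h import *
p,d=manip.read_camera('scene')
go(.46,-.008,.0125,7.2)"
```

```text
t 8.6 pos [460.5  -8.   20.5] jaw 7.4 tilt [-0.0001  0.    ] w 0.392 F [ 1.3  0.9 -6.1]
shift [ 0.  -0.5  8. ] turn rad 0.003 q [-0.41  0.44  0.36  2.22 -0.3   0.53  0.3 ]
```

Call:
{"method": "move_arm", "body": {"plan": "0 0 1 0; 0 0 2 0; 0 0 3 0; 0 0 4 0; 0 0 5 0; 0 0 6 0; 0 0 7 0; 0 0 7 0"}}

```text
t: 9.27
ee_pos: [0.4603, -0.0079, 0.0133]
eef_rot: [-2.074, -2.36, 0.0]
ft_force: [0.5, 0.1, -6.3]
width: 0.386
```

```bash
python3 -c "
from h import *
go(.46,-.008,.0125,7.2)"
```

```text
t 9.27 pos [460.3  -7.9  13.3] jaw 7.4 tilt [-0.0003 -0.    ] w 0.386 F [ 0.5  0.1 -6.3]
shift [-0.  -0.3  0.8] turn rad 0.003 q [-0.41  0.45  0.35  2.22 -0.31  0.51  0.31]
```

Not touching yet (-6.3 N is the weight alone). Lower by another mm or so.

Call:
{"method": "move_arm", "body": {"plan": "0 0 0.5 0; 0 0 1 0; 0 0 1.5 0; 0 0 1.5 0; 0 0 1.5 0; 0 0 1.5 0; 0 0 1.5 0; 0 0 1.5 0"}}

```text
t: 9.93
ee_pos: [0.4605, -0.008, 0.0124]
eef_rot: [-2.074, -2.36, -0.0]
ft_force: [-3.4, 0.1, 5.0]
width: 0.391
```

Call:
{"method": "move_arm", "body": {"plan": "0 0 0 0; 0 0 0 0; 0 0 0 0; 0 0 0 0; 0 0 0 0; 0 0 0 0; 0 0 0 0; 0 0 0 0", "hand": 0.4}}

```text
t: 10.6
ee_pos: [0.4604, -0.0079, 0.012]
eef_rot: [-2.074, -2.36, 0.0]
ft_force: [-0.2, -0.2, -0.4]
width: 0.698
```

Call:
{"method": "move_arm", "body": {"plan": "0 0 -5 0; 0 0 -15 0; 0 0 -30 0; 0 0 -45 0; 0 0 -58 0; 0 0 -66 0; 0 0 -70 0; 0 0 -70 0"}}

```text
t: 11.27
ee_pos: [0.4611, -0.0077, 0.083]
eef_rot: [2.073, 2.359, 0.003]
ft_force: [0.6, -0.2, 0.3]
width: 0.705
```

```bash
python3 - <<'E'
from h import *
for n,(u0,u1,v0,v1) in (('scene',(230,320,160,225)),('top',(270,350,195,270))):
    p,d=manip.read_camera(n);cv2.imwrite(f'pics/{n}4.png',cv2.resize(p[v0:v1,u0:u1,::-1],None,fx=7,fy=7))
    h=cv2.cvtColor(p,cv2.COLOR_RGB2HSV).astype(int);H,S,V=h[...,0],h[...,1],h[...,2]
    np.savez(n+'4.npz',p=p)
go(.46,-.008,.085,97.3)
E
```

```text
t 11.37 pos [460.2  -7.8  81.8] jaw 7.4 tilt [-0.0002  0.0001] w 0.703 F [ 0.   0.5 -0.1]
shift [-0.2 -0.2 -3.2] turn rad -1.569 q [-0.48  0.32  0.43  2.19 -0.21  0.67  0.23]
```

View pics/scene4.png

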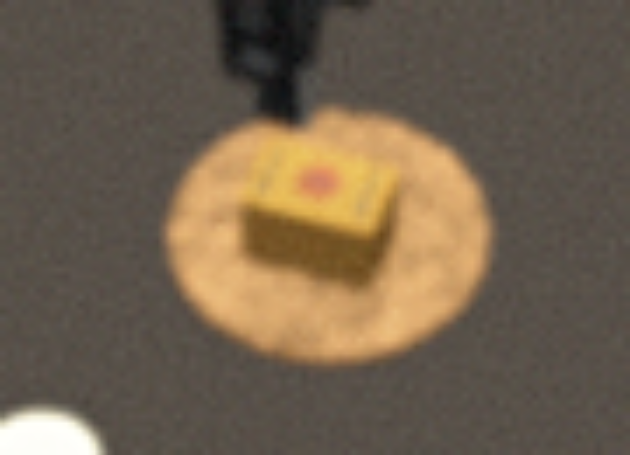

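View pics/top4.png

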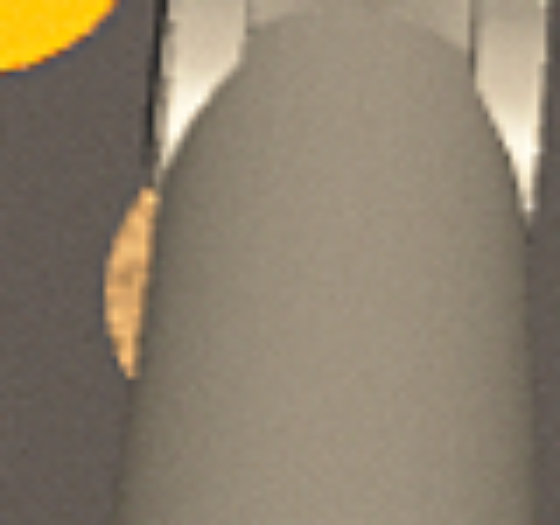

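```bash
python3 - <<'E'
from h import *
p=np.load('scene4.npz')['p'];h=cv2.cvtColor(p,cv2.COLOR_RGB2HSV).astype(int);H,S,V=h[...,0],h[...,1],h[...,2]
u0,u1,v0,v1=262,290,176,202
m=((H<11)|(H>174))&(S>60)&(V>120);mm=np.zeros_like(m);mm[v0:v1,u0:u1]=m[v0:v1,u0:u1]
ys,xs=np.nonzero(mm);print(len(xs),xs.mean(),ys.mean(),ray('scene',[xs.mean(),ys.mean()],.045)*1000)
m=(H>12)&(H<32)&(S>120)&(V>150);mm=np.zeros_like(m);mm[v0:v1,u0:u1]=m[v0:v1,u0:u1]
b=blobs(mm,10);print(len(b));c=b[0];print(c.min(0),c.max(0));r=ray('scene',c,.044)[:,:2]*1000;print(cv2.minAreaRect(r.astype(np.float32)))
print(proj('scene',[.46,-.008,.045]))
E
```

```text
6 275.0 185.5 [[461.44384967  -8.24277487  45.        ]]
1
[262 177] [289 201]
((470.3085632324219, -2.0692596435546875), (85.97505187988281, 75.41045379638672), 26.663047790527344)
[[275.31269405 185.17460089]]
```

The brass stands upright on the mat. Its plug, at (275,185), gives (0.461, -0.008), which agrees with the TCP. Turning a quarter to take it by the ends.

Call:
{"method": "move_arm", "body": {"plan": "0 0 0 0.08; 0 0 0 0.18; 0 0 0 0.29; 0 0 0 0.4; 0 0 0 0.51; 0 0 0 0.62; 0 0 0 0.73; 0 0 0 0.8", "hand": 0.74}}

```text
t: 12.03
ee_pos: [0.4598, -0.008, 0.0812]
eef_rot: [-2.833, -1.358, 0.003]
ft_force: [-0.3, 0.1, 0.2]
width: 0.87
```

Call:
{"method": "move_arm", "body": {"plan": "0 0 0 0.11; 0 0 0 0.22; 0 0 0 0.33; 0 0 0 0.44; 0 0 0 0.55; 0 0 0 0.65; 0 0 0 0.73; 0 0 0 0.77"}}

```text
t: 12.7
ee_pos: [0.4598, -0.0081, 0.0812]
eef_rot: [3.134, 0.197, -0.003]
ft_force: [1.6, 0.1, 0.8]
width: 0.869
```

```bash
python3 - <<'E'
from h import *
p,d=manip.read_camera('scene');cv2.imwrite(f'pics/scene5.png',cv2.resize(p[150:230,220:330,::-1],None,fx=7,fy=7))
p,d=manip.read_camera('scene')
go(.4605,-.008,.0125,97.4)
E
```

```text
t 12.8 pos [459.9  -8.   81.3] jaw -82.6 tilt [-0.0015 -0.0011] w 0.869 F [ 0.2 -0.9 -0.3]
shift [ 0.7  0.  68.8] turn rad 0.001 q [-0.8   0.41  0.84  2.2  -0.47  0.71 -1.07]
```

View pics/scene5.png

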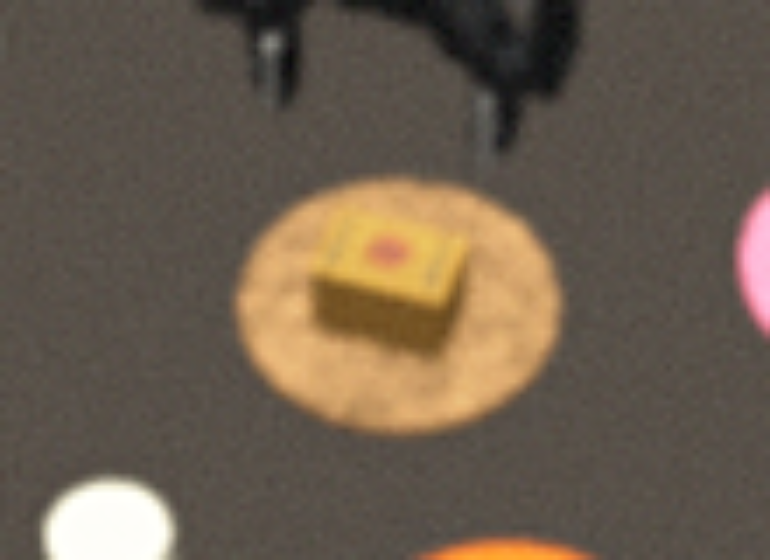

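Call:
{"method": "move_arm", "body": {"plan": "1 0 8 0; 1 0 20 0; 1 0 34 0; 1 0 47 0; 1 0 58 0; 1 0 66 0; 1 0 70 0; 1 0 70 0"}}

```text
t: 13.47
ee_pos: [0.4608, -0.008, 0.0111]
eef_rot: [3.135, 0.204, -0.003]
ft_force: [0.7, 0.6, 0.1]
width: 0.869
```

Call:
{"method": "move_arm", "body": {"plan": "0 0 0 0; 0 0 0 0; 0 0 0 0; 0 0 0 0; 0 0 0 0; 0 0 0 0; 0 0 0 0; 0 0 0 0", "hand": -1, "squeeze": 60}}

```text
t: 14.13
ee_pos: [0.4668, -0.0105, 0.0168]
eef_rot: [-3.135, -0.197, -0.017]
ft_force: [-6.5, -8.4, 53.4]
width: 0.399
```

```bash
python3 - <<'E'
from h import *
go(.4605,-.008,.0115,97.4)
E
```

```text
t 14.13 pos [466.8 -10.5  16.8] jaw -82.8 tilt [0.0105 0.0011] w 0.399 F [-6.5 -8.4 53.4]
shift [-6.  -3.3  5.2] turn rad -0.003 q [-0.66  0.53  0.69  2.23 -0.63  0.57 -0.94]
```

```bash
python3 - <<'E'
from h import *
p,d=manip.read_camera('scene');cv2.imwrite(f'pics/scene6.png',cv2.resize(p[150:230,220:330,::-1],None,fx=7,fy=7))
p,d=manip.read_camera('top');cv2.imwrite(f'pics/top6.png',cv2.resize(p[170:290,220:380,::-1],None,fx=5,fy=5))
go(.4605,-.008,.0115,97.4)
E
```

```text
t 14.23 pos [466.8 -10.5  16.7] jaw -82.8 tilt [0.0105 0.0011] w 0.397 F [-6.1 -7.7 53.7]
shift [-6.  -3.3  5.2] turn rad -0.003 q [-0.66  0.53  0.69  2.23 -0.63  0.57 -0.94]
```

View pics/scene6.png

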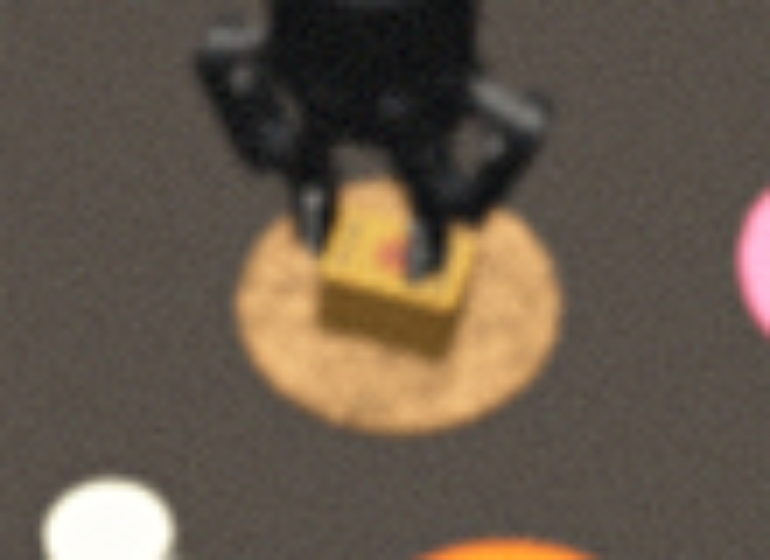

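View pics/top6.png

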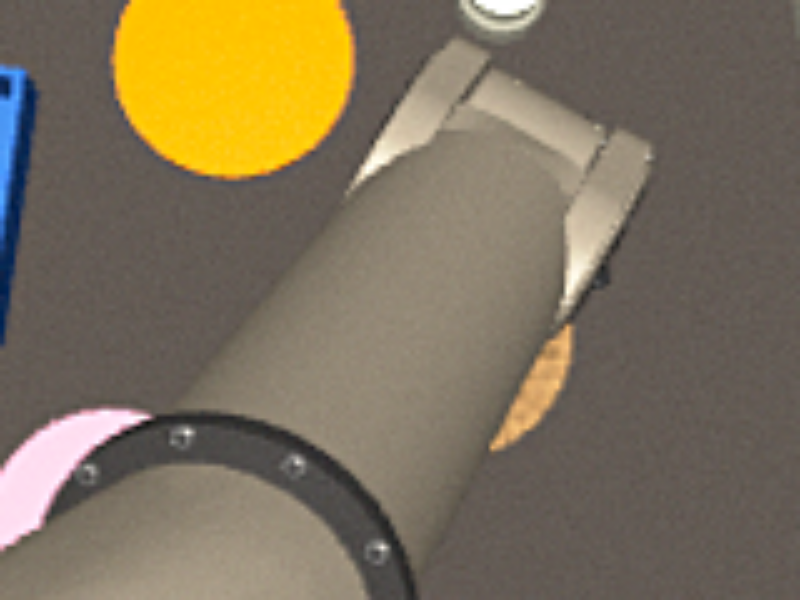

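```bash
python3 - <<'E'
from h import *
p,d=manip.read_camera('scene');np.savez('scene6.npz',p=p,d=d)
i=manip.camera_info('scene');T=np.array(i['T'])
v,u=np.mgrid[0:420,0:560]
P=np.stack([(u-i['cx'])/i['fx']*d,(v-i['cy'])/i['fy']*d,d],-1)@T[:3,:3].T+T[:3,3]
for (a,b) in [(430,270),(430,255),(425,235),(425,210),(312,240),(312,215),(395,250),(350,260),(450,270),(390,330),(460,250)]:
    uu=round(220+a/7-.5);vv=round(150+b/7-.5)
    print((a,b),(uu,vv),np.round(P[vv,uu]*1000),p[vv,uu])
s=manip.read_state();R=Rn.from_rotvec(s['eef_rot']).as_matrix();print(R.round(3))
for sgn in(1,-1):
    q=s['ee_pos']+R[:,1]*sgn*.018; print(np.round(q*1000),(proj('scene',q)-[220,150]+.5)*7)
print(s['width'],s['wrist_torque'])
E
```

```text
(430, 270) (281, 188) [472.  15.  57.] [70 61 45]
(430, 255) (281, 186) [470.  14.  63.] [51 52 51]
(425, 235) (280, 183) [473.  12.  78.] [63 64 60]
(425, 210) (280, 180) [476.  14.  94.] [25 27 26]
(312, 240) (264, 184) [482. -31.  60.] [94 89 79]
(312, 215) (264, 180) [482. -31.  78.] [79 78 71]
(395, 250) (276, 185) [464.  -4.  52.] [208 129  92]
(350, 260) (270, 187) [474. -17.  47.] [226 182  88]
(450, 270) (284, 188) [459.  18.  45.] [208 163  88]
(390, 330) (275, 197) [479.   1.  19.] [115  84  38]
(460, 250) (285, 185) [449.  16.  46.] [216 172  90]
[[ 0.992  0.125  0.011]
 [ 0.125 -0.992  0.001]
 [ 0.011  0.    -1.   ]]
[469. -28.  17.] [[335.15066855 293.47727501]]
[465.   7.  17.] [[419.72168945 316.61049448]]
0.39917194542739565 [-0.2570528   1.51192188  0.13849152]
```

```bash
python3 - <<'E'
from h import *
for z in (.08,.09,.1,.11,.12):
    print(z,[((proj('scene',[a+.011,b,z])-[220,150]+.5)*7).round(0).tolist() for a,b in((.4646,-.0447),(.4548,.029))])
# held brass in scene3
q=np.load('scene3.npz');p,d=q['p'],q['d'];i=manip.camera_info('scene');T=np.array(i['T'])
v,u=np.mgrid[0:420,0:560]
P=(np.stack([(u-i['cx'])/i['fx']*d,(v-i['cy'])/i['fy']*d,d],-1)@T[:3,:3].T+T[:3,3])*1000
h=cv2.cvtColor(p,cv2.COLOR_RGB2HSV).astype(int);m=(h[...,0]>8)&(h[...,0]<32)&(h[...,1]>110)&(h[...,2]>70)
w=np.zeros_like(m);w[205:245,380:416]=m[205:245,380:416]
Q=P[w];print(np.percentile(Q,[1,10,50,90,99],axis=0).round(0))
cv2.imwrite('pics/s3z.png',cv2.resize(p[160:260,350:450,::-1],None,fx=6,fy=6))
for r in range(190,236,3): print(r,[(int(P[r,c,0]),int(P[r,c,1]),int(P[r,c,2])) for c in range(390,414,4)])
E
```

```text
0.08 [[[287.0, 185.0]], [[471.0, 233.0]]]
0.09 [[[287.0, 168.0]], [[472.0, 216.0]]]
0.1 [[[286.0, 150.0]], [[473.0, 198.0]]]
0.11 [[[285.0, 132.0]], [[473.0, 180.0]]]
0.12 [[[284.0, 113.0]], [[474.0, 162.0]]]
[[369. 301.  -2.]
 [515. 305. 137.]
 [542. 336. 164.]
 [547. 352. 170.]
 [589. 371. 260.]]
190 [(293, 280, 1), (286, 290, 0), (280, 300, -1), (559, 308, 300), (562, 315, 307), (562, 322, 311)]
193 [(301, 283, -1), (299, 293, 1), (292, 304, 0), (560, 310, 293), (562, 317, 299), (562, 324, 303)]
196 [(315, 286, 2), (309, 296, 0), (544, 306, 264), (558, 312, 283), (563, 319, 293), (562, 326, 295)]
199 [(322, 289, -2), (321, 299, 2), (543, 308, 255), (562, 315, 280), (564, 321, 286), (563, 328, 288)]
202 [(335, 292, 0), (329, 302, 0), (547, 310, 250), (566, 317, 276), (563, 324, 276), (564, 330, 282)]
205 [(346, 295, 0), (341, 306, 0), (547, 312, 242), (568, 319, 270), (564, 326, 270), (566, 332, 276)]
208 [(355, 298, 0), (550, 307, 233), (549, 314, 236), (574, 321, 268), (565, 328, 263), (506, 338, 200)]
211 [(369, 301, 3), (587, 309, 267), (575, 316, 257), (580, 323, 267), (550, 3
[... 178 characters left out ...]
 320, 261), (590, 327, 262), (587, 334, 263), (362, 357, 0)]
220 [(530, 309, 166), (581, 316, 234), (584, 322, 242), (591, 329, 256), (515, 341, 167), (512, 348, 169)]
223 [(539, 311, 168), (574, 318, 217), (570, 325, 217), (586, 332, 240), (524, 343, 169), (519, 351, 167)]
226 [(548, 313, 170), (554, 321, 183), (556, 328, 189), (536, 337, 169), (532, 345, 168), (525, 353, 165)]
229 [(543, 316, 153), (556, 323, 175), (550, 331, 172), (543, 339, 169), (541, 347, 171), (533, 355, 165)]
232 [(543, 319, 142), (541, 326, 146), (544, 334, 154), (546, 341, 163), (544, 349, 165), (456, 365, 58)]
235 [(542, 321, 132), (544, 329, 140), (544, 337, 144), (546, 344, 153), (545, 352, 156), (467, 367, 61)]
```

View pics/s3z.png

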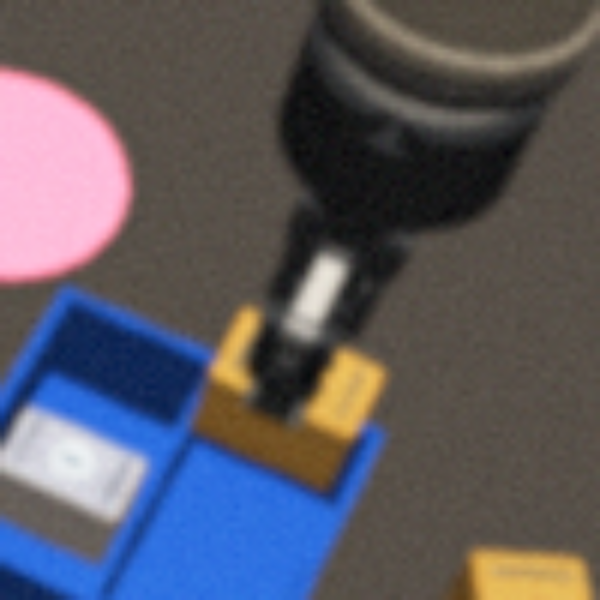

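The fingertips really sit about 25–35 mm above the reported TCP (depth image: fingers at z≈50–60 with TCP at 17). So they closed on top of the weight and are pressing on it. I'll unload straight up, open, and calibrate the tip height.

Call:
{"method": "move_arm", "body": {"plan": "0 0 -2 0; 0 0 -5 0; 0 0 -8 0; 0 0 -14 0; 0 0 -24 0; 0 0 -36 0; 0 0 -46 0; 0 0 -50 0"}}

```text
t: 14.95
ee_pos: [0.462, -0.0072, 0.0634]
eef_rot: [-3.134, -0.205, -0.002]
ft_force: [0.3, 0.8, -0.3]
width: 0.003
```

Call:
{"method": "move_arm", "body": {"plan": "0 0 0 0; 0 0 0 0; 0 0 0 0; 0 0 0 0; 0 0 0 0; 0 0 0 0; 0 0 0 0; 0 0 0 0", "hand": 0.74}}

```text
t: 15.62
ee_pos: [0.4614, -0.0079, 0.0619]
eef_rot: [3.135, 0.203, -0.0]
ft_force: [-0.0, 1.0, -0.6]
width: 0.87
```

```bash
python3 - <<'E'
from h import *
p,d=manip.read_camera('scene');np.savez('scene7.npz',p=p,d=d);cv2.imwrite(f'pics/scene7.png',cv2.resize(p[140:230,220:330,::-1],None,fx=7,fy=6.5))
go(.4605,-.008,.0115,97.4)
i=manip.camera_info('scene');T=np.array(i['T'])
v,u=np.mgrid[0:420,0:560]
P=(np.stack([(u-i['cx'])/i['fx']*d,(v-i['cy'])/i['fy']*d,d],-1)@T[:3,:3].T+T[:3,3])*1000
m=(np.abs(P[...,2]-52)>-1)&(P[...,2]>48)&(P[...,2]<130)&(np.abs(P[...,0]-465)<60)&(np.abs(P[...,1]+10)<80)
dark=p.max(2)<110
Q=P[m&dark]
for s,q in (("+y",Q[Q[:,1]>-10]),("-y",Q[Q[:,1]<=-10])):
    o=q[np.argsort(q[:,2])][:12];print(s,o.round(0).tolist())
E
```

```text
t 15.67 pos [461.4  -7.9  61.9] jaw -82.6 tilt [-0.0002 -0.0001] w 0.87 F [0.3 0.6 0.3]
shift [-0.8 -0.  50.4] turn rad 0.0 q [-0.76  0.45  0.8   2.21 -0.52  0.67 -1.03]
+y [[462.0, 39.0, 104.0], [464.0, 36.0, 105.0], [468.0, 33.0, 107.0], [467.0, 35.0, 107.0], [464.0, 36.0, 109.0], [463.0, 39.0, 109.0], [468.0, 30.0, 109.0], [467.0, 32.0, 110.0], [467.0, 35.0, 111.0], [463.0, 36.0, 112.0], [461.0, 41.0, 113.0], [467.0, 29.0, 113.0]]
-y [[467.0, -47.0, 98.0], [475.0, -46.0, 99.0], [472.0, -48.0, 99.0], [462.0, -47.0, 101.0], [479.0, -47.0, 102.0], [457.0, -49.0, 103.0], [461.0, -47.0, 104.0], [469.0, -46.0, 104.0], [479.0, -49.0, 105.0], [476.0, -57.0, 106.0], [475.0, -55.0, 106.0], [480.0, -46.0, 107.0]]
```

View pics/scene7.png

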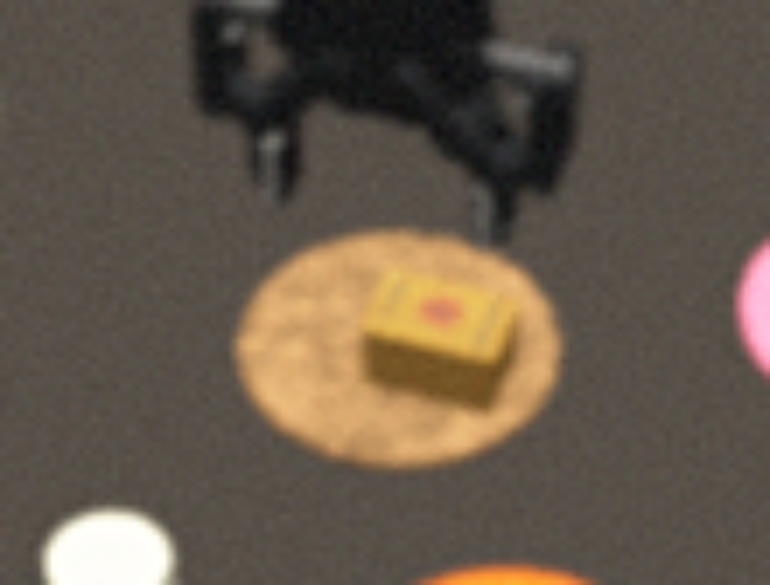

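```bash
cat >> h.py <<'E'
def cloud(n,d):
    i=manip.camera_info(n);T=np.array(i['T']);v,u=np.mgrid[0:420,0:560]
    return (np.stack([(u-i['cx'])/i['fx']*d,(v-i['cy'])/i['fy']*d,d],-1)@T[:3,:3].T+T[:3,3])*1000
E
python3 - <<'E'
from h import *
q=np.load('scene7.npz');P=cloud('scene',q['d'])
s=manip.read_state();R=Rn.from_rotvec(s['eef_rot']).as_matrix()
L=(P-s['ee_pos']*1000)@R   # tool coords, z negative = behind
ok=(q['d']>0)&(np.abs(L[...,0])<70)&(np.abs(L[...,1])<75)&(P[...,2]>50)
for lo,hi in((0,15),(15,22),(22,27),(27,32),(32,40),(40,60)):
    k=ok&(L[...,0]>=lo)&(L[...,0]<hi)
    z=-L[...,2][k];print("toolx",lo,hi,k.sum(),"lowest behind TCP",np.sort(z)[:8].round(0), "ys",L[...,1][k][np.argsort(z)[:8]].round(0))
p=q['p'];h=cv2.cvtColor(p,cv2.COLOR_RGB2HSV).astype(int);H,S,V=h[...,0],h[...,1],h[...,2]
# brass top by depth
m=(P[...,2]>41)&(P[...,2]<50)&(S>110)&(np.abs(P[...,0]-460)<60)&(np.abs(P[...,1])<60)
c=blobs(m,20)[0];r=ray('scene',c,.044)[:,:2]*1000;print(cv2.minAreaRect(r.astype(np.float32)))
ys,xs=np.nonzero(m&((H<11)|(H>174))&(V>120));print(len(xs),ray('scene',[xs.mean(),ys.mean()],.0445)*1000)
E
```

```text
toolx 0 15 1728 lowest behind TCP [37. 37. 37. 40. 40. 42. 42. 43.] ys [ 40.  40.  41.  41. -42. -37.  39. -46.]
toolx 15 22 751 lowest behind TCP [81. 91. 94. 95. 96. 97. 98. 98.] ys [-42.  63. -62. -29.  38. -57. -27. -26.]
toolx 22 27 511 lowest behind TCP [129. 130. 133. 133. 136. 155. 160. 161.] ys [-20.  16. -12.  16. -12. -25. -26.  33.]
toolx 27 32 517 lowest behind TCP [159. 159. 160. 160. 160. 160. 161. 161.] ys [-24.  25.  22. -20. -19. -22. -22.  25.]
toolx 32 40 1271 lowest behind TCP [156. 157. 158. 158. 158. 158. 158. 158.] ys [ -2. -14.  -9. -16.  -1. -18.  -5.  10.]
toolx 40 60 819 lowest behind TCP [162. 168. 172. 176. 179. 189. 189. 191.] ys [-1. -1.  1.  6. -2.  4. -6. -4.]
((461.1875, 14.429712295532227), (37.59231185913086, 55.03651428222656), 6.339280605316162)
8 [[458.25511247  13.2140632   44.5       ]]
```

The brass moved about 22 mm in +y but stands upright on the mat (plug at about (282,188)), now at about (0.460, 0.014). The wide gripper body is at least 129 mm behind the TCP, so I can grip lower. Moving above it first.

```bash
python3 -c "
from h import *
go(.4600,.0138,.062,96.6)"
```

```text
t 15.67 pos [461.4  -7.9  61.9] jaw -82.6 tilt [-0.0002 -0.0001] w 0.87 F [0.3 0.6 0.3]
shift [  1.5 -21.7  -0.1] turn rad 0.014 q [-0.76  0.45  0.8   2.21 -0.52  0.67 -1.03]
```

Call:
{"method": "move_arm", "body": {"plan": "0 -3 0 0; 0 -8 0 0; 1 -13 0 0; 1 -18 0 0.01; 1 -21 0 0.01; 1 -22 0 0.01; 1 -22 0 0.01; 1 -22 0 0.01"}}

```text
t: 16.33
ee_pos: [0.4596, 0.0142, 0.062]
eef_rot: [3.136, 0.188, 0.0]
ft_force: [0.1, -0.3, -1.4]
width: 0.872
```

```bash
python3 -c "
from h import *
p,d=manip.read_camera('scene');np.savez('scene8.npz',p=p,d=d);cv2.imwrite(f'pics/scene8.png',cv2.resize(p[140:230,220:330,::-1],None,fx=7,fy=6.5))
go(.4600,.0138,-.002,96.6)"
```

```text
t 16.38 pos [459.6  14.   62. ] jaw -83.1 tilt [ 0.0001 -0.0001] w 0.866 F [ 0.3 -0.2  0. ]
shift [ 0.4  0.3 64. ] turn rad 0.004 q [-0.81  0.45  0.8   2.22 -0.52  0.67 -1.09]
```

View pics/scene8.png

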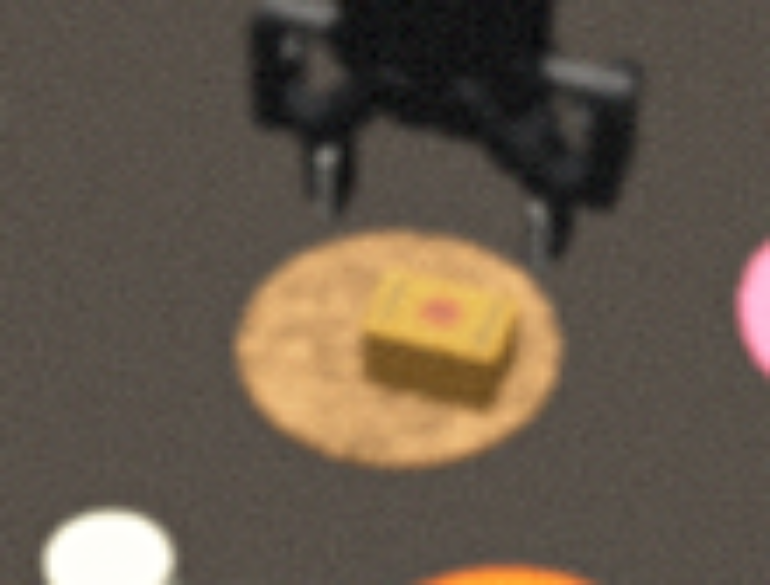

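The fingers straddle the weight: tips at zoomed (335,215) and (545,265), with their midpoint in the plug's column at 440. Going down.

Call:
{"method": "move_arm", "body": {"plan": "0 0 6 0; 0 0 14 0; 0 0 24 0; 0 0 34 0; 0 0 43 0; 0 0 48 0; 0 0 50 0; 0 0 50 0"}}

```text
t: 17.05
ee_pos: [0.4592, 0.0138, 0.0114]
eef_rot: [3.136, 0.187, -0.002]
ft_force: [0.4, -0.3, -1.0]
width: 0.871
```

Call:
{"method": "move_arm", "body": {"plan": "0 0 3 0; 0 0 6 0; 0 0 9 0; 0 0 12 0; 0 0 14 0; 0 0 15 0; 0 0 15 0; 0 0 15 0"}}

```text
t: 17.72
ee_pos: [0.4596, 0.0141, -0.003]
eef_rot: [-3.136, -0.188, 0.0]
ft_force: [-0.6, -0.2, 0.9]
width: 0.87
```

```bash
python3 -c "
from h import *
p,d=manip.read_camera('scene');np.savez('scene9.npz',p=p,d=d);cv2.imwrite(f'pics/scene9.png',cv2.resize(p[140:230,220:330,::-1],None,fx=7,fy=6.5))
go(.4600,.0138,-.002,96.6)"
```

```text
t 17.77 pos [459.7  14.1  -3. ] jaw -83.1 tilt [0.0001 0.    ] w 0.869 F [-0.3  0.5 -0.4]
shift [ 0.3  0.4 -1. ] turn rad 0.005 q [-0.68  0.56  0.64  2.24 -0.67  0.54 -0.97]
```

View pics/scene9.png

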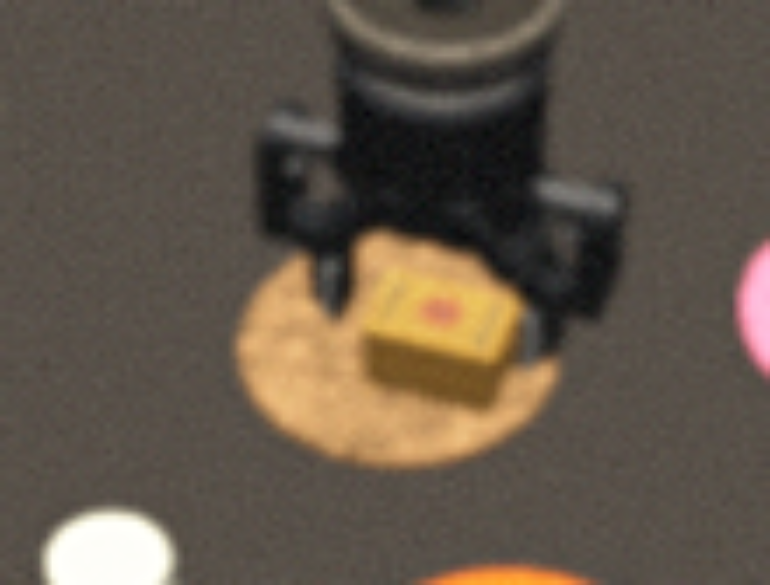

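Call:
{"method": "move_arm", "body": {"plan": "0 0 1 0; 0 0 2 0; 0 0 3 0; 0 0 4 0; 0 0 4 0; 0 0 4 0; 0 0 4 0; 0 0 4 0"}}

```text
t: 18.43
ee_pos: [0.4596, 0.0141, -0.007]
eef_rot: [-3.136, -0.188, 0.0]
ft_force: [0.2, -0.4, 0.1]
width: 0.872
```

Call:
{"method": "move_arm", "body": {"plan": "0 0 0 0; 0 0 0 0; 0 0 0 0; 0 0 0 0; 0 0 0 0; 0 0 0 0; 0 0 0 0; 0 0 0 0", "hand": -1, "squeeze": 60}}

```text
t: 19.1
ee_pos: [0.4596, 0.0144, -0.0066]
eef_rot: [-3.135, -0.188, -0.0]
ft_force: [-1.7, 0.6, 7.9]
width: 0.643
```

```bash
python3 -c "
from h import *
go(.4600,.0138,-.002,96.6)
p,d=manip.read_camera('scene');np.savez('scene10.npz',p=p,d=d);cv2.imwrite(f'pics/scene10.png',cv2.resize(p[140:230,220:330,::-1],None,fx=7,fy=6.5))"
```

```text
t 19.1 pos [459.6  14.4  -6.6] jaw -83.1 tilt [0.     0.0009] w 0.643 F [-1.7  0.6  7.9]
shift [ 0.3  0.6 -4.6] turn rad 0.005 q [-0.67  0.56  0.63  2.24 -0.68  0.53 -0.96]
```

View pics/scene10.png

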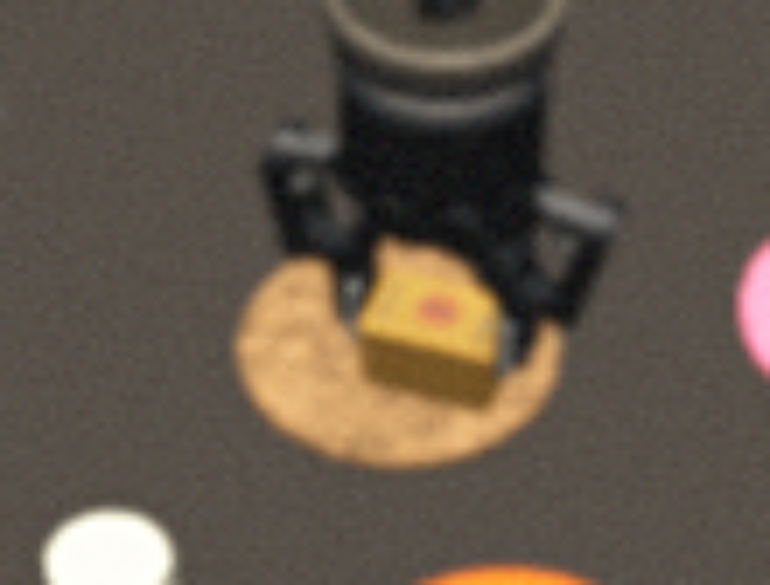

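Gripped by the ends (width 0.643, about 55 mm). Lift.

Call:
{"method": "move_arm", "body": {"plan": "0 0 -3 0; 0 0 -10 0; 0 0 -22 0; 0 0 -38 0; 0 0 -56 0; 0 0 -74 0; 0 0 -92 0; 0 0 -110 0"}}

```text
t: 19.82
ee_pos: [0.4585, 0.0139, 0.1037]
eef_rot: [3.136, 0.187, -0.003]
ft_force: [1.0, 0.2, -5.7]
width: 0.642
```

Call:
{"method": "move_arm", "body": {"plan": "0 0 -18 0; 0 0 -34 0; 0 0 -48 0; 0 0 -58 0; 0 0 -64 0; 0 0 -66 0; 0 0 -66 0; 0 0 -66 0"}}

```text
t: 20.48
ee_pos: [0.4589, 0.0142, 0.1684]
eef_rot: [3.136, 0.188, -0.002]
ft_force: [0.0, 0.4, -5.8]
width: 0.641
```

```bash
python3 -c "
from h import *
p,d=manip.read_camera('scene');np.savez('scene11.npz',p=p,d=d);cv2.imwrite(f'pics/scene11.png',cv2.resize(p[100:220,220:340,::-1],None,fx=5,fy=5))
go(.5705,-.287,.170,97.2)"
```

```text
t 20.53 pos [458.9  14.1 168.3] jaw -83.1 tilt [-0.0014 -0.0004] w 0.639 F [-0.3  0.3 -7.3]
shift [ 74.8 312.3  -1.7] turn rad -0.006 q [-1.03  0.25  1.02  2.14 -0.27  0.89 -1.31]
```

View pics/scene11.png

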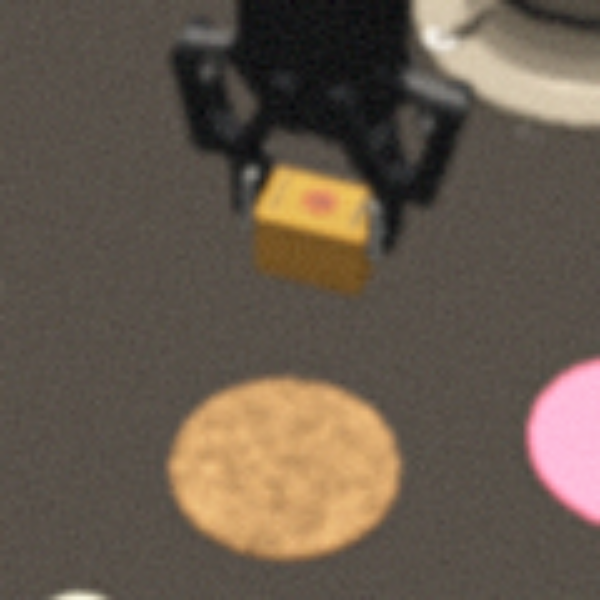

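Held upright between the fingers. Carrying it over to the balance.

Call:
{"method": "move_arm", "body": {"plan": "1 5 0 0; 4 18 0 0; 9 38 0 0; 15 62 0 0; 21 88 0 0; 27 114 0 0; 33 140 0 0; 40 166 0 0"}}

```text
t: 21.2
ee_pos: [0.5189, -0.1476, 0.1681]
eef_rot: [-3.136, -0.188, 0.003]
ft_force: [0.1, 0.6, -6.6]
width: 0.645
```

Call:
{"method": "move_arm", "body": {"plan": "6 26 0 0; 12 52 0 0; 18 78 0 0; 24 102 0 0; 29 122 0 0; 33 136 0 0; 35 144 0 0; 35 146 0 0"}}

```text
t: 21.87
ee_pos: [0.5709, -0.2886, 0.168]
eef_rot: [3.135, 0.185, -0.002]
ft_force: [0.2, -0.4, -6.4]
width: 0.644
```

Call:
{"method": "move_arm", "body": {"plan": "0 0 0 0; 0 0 0 0; 0 0 0 0; 0 0 0 0; 0 0 0 0; 0 0 0 0; 0 0 0 0; 0 0 0 0"}}

```text
t: 22.53
ee_pos: [0.5714, -0.2865, 0.1691]
eef_rot: [-3.136, -0.188, -0.0]
ft_force: [0.3, 0.0, -6.2]
width: 0.645
```

```bash
python3 -c "
from h import *
p,d=manip.read_camera('scene');np.savez('scene12.npz',p=p,d=d);cv2.imwrite(f'pics/scene12.png',cv2.resize(p[80:220,100:240,::-1],None,fx=5,fy=4.2))
p,d=manip.read_camera('top');np.savez('top12.npz',p=p,d=d);cv2.imwrite(f'pics/top12.png',cv2.resize(p[140:260,370:480,::-1],None,fx=5,fy=5))
go(.5705,-.287,.170,97.2)"
```

```text
t 22.63 pos [ 571.3 -286.6  169. ] jaw -83.1 tilt [0. 0.] w 0.638 F [-0.5 -0.4 -6.7]
shift [-0.9  0.3 -1. ] turn rad -0.006 q [-0.22  0.59  0.85  1.72 -0.5   1.07 -0.65]
```

View pics/scene12.png

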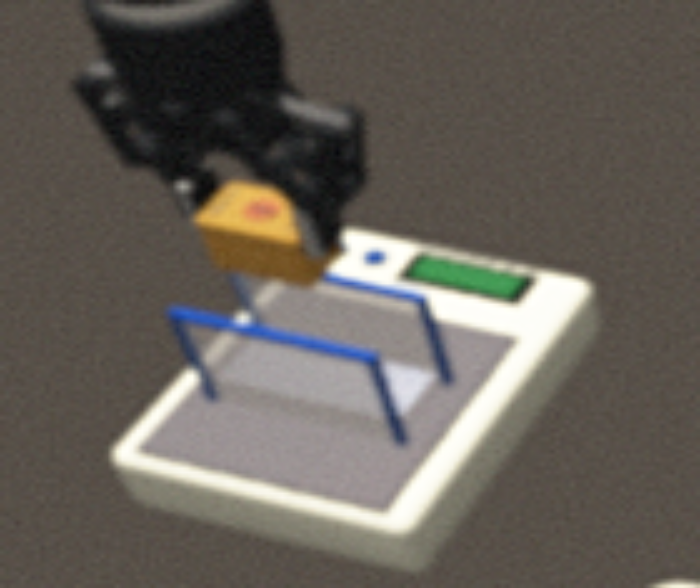

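View pics/top12.png

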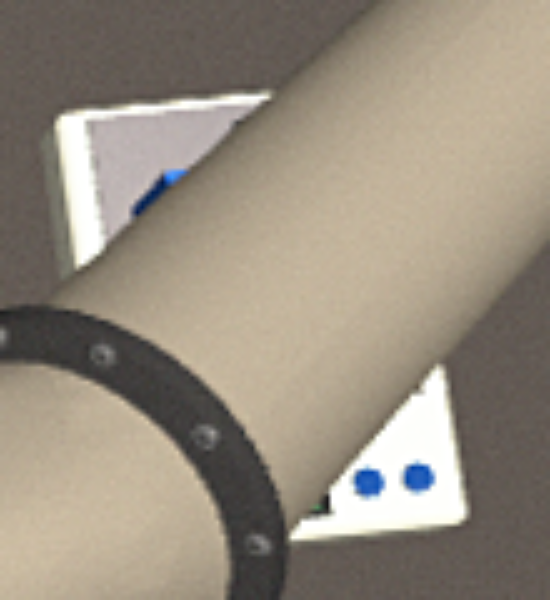

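```bash
python3 - <<'E'
from h import *
q=np.load('scene12.npz');p=q['p'];P=cloud('scene',q['d']);h=cv2.cvtColor(p,cv2.COLOR_RGB2HSV).astype(int);H,S,V=h[...,0],h[...,1],h[...,2]
w=np.zeros(H.shape,bool);w[118:150,135:172]=True
m=w&((H<10)|(H>174))&(S>80)&(V>140)
ys,xs=np.nonzero(m);print("plug",len(xs),xs.mean(),ys.mean(),ray('scene',[xs.mean(),ys.mean()],.2205)*1000)
m=w&(H>8)&(H<32)&(S>90)&(V>90)&(P[...,2]>150)
Z=P[m][:,2];print("z range",np.percentile(Z,[2,50,95]))
t=w&(V>190)&(S>90)&(H>=0)&(H<32)
c=np.vstack(blobs(t,8));r=ray('scene',c,.2196)[:,:2]*1000;print("top",cv2.minAreaRect(r.astype(np.float32)))
# lower front edge of brass: per column lowest brass px ; fit line for yaw at z bottom
for n,mask,z,lohi in (("bottom",m,.1796,1),("top-front",t,.2196,1)):
    pts=[]
    for u in range(145,160):
        v=np.nonzero(mask[:,u])[0]
        if len(v): pts.append((u,v.max()+.5))
    r=ray('scene',pts,z)[:,:2]*1000
    vx,vy,x0,y0=cv2.fitLine(r.astype(np.float32),cv2.DIST_HUBER,0,.01,.01).ravel();print(n,"deg",np.degrees(np.arctan2(vy,vx)),x0,y0)
# bars now
for box in ((130,195,150,170),(160,192,130,160)):
    b=np.zeros(H.shape,bool);b[box[2]:box[3],box[0]:box[1]]=True
    k=b&(H>105)&(H<130)&(S>120)&(V>140)
    cc=blobs(k,6)
    for c in cc[:1]:
        r=ray('scene',c,.145)[:,:2]*1000;vx,vy,x0,y0=cv2.fitLine(r.astype(np.float32),cv2.DIST_HUBER,0,.01,.01).ravel()
        print(box,cv2.minAreaRect(r.astype(np.float32)),np.degrees(np.arctan2(vy,vx)),x0,y0)
s=manip.read_state();print(s['ee_pos'])
E
```

```text
plug 8 152.0 129.5 [[ 570.45910827 -287.91957037  220.5       ]]
z range [185.21897616 215.58509467 222.07957691]
top ((571.4822998046875, -288.57196044921875), (34.30810546875, 50.20191955566406), 7.887970924377441)
bottom deg -79.99843 585.85175 -290.26938
top-front deg -80.11561 587.27997 -276.02927
(130, 195, 150, 170) ((597.9928588867188, -285.0019836425781), (8.44064998626709, 116.69133758544922), 6.3539581298828125) -82.9173 598.1231 -282.07193
[ 0.57133031 -0.28661831  0.1690257 ]
```

Call:
{"method": "move_arm", "body": {"plan": "0 0 2 0; 0 0 6 0; -1 0 11 0; -1 0 16 0; -1 0 20 0; -1 0 23 0; -1 0 24 0; -1 0 24 0"}}

```text
t: 23.3
ee_pos: [0.5702, -0.2867, 0.1445]
eef_rot: [-3.136, -0.188, 0.001]
ft_force: [0.6, -0.0, -6.6]
width: 0.643
```

```bash
python3 - <<'E'
from h import *
p,d=manip.read_camera('scene');np.savez('scene13.npz',p=p,d=d);cv2.imwrite(f'pics/scene13.png',cv2.resize(p[100:210,105:235,::-1],None,fx=6,fy=5.4,interpolation=cv2.INTER_CUBIC))
go(.5705,-.287,.0650,97.2)
# expected outlines
s=manip.read_state();T=s['ee_pos']
E
```

```text
t 23.35 pos [ 570.3 -286.8  144.9] jaw -83.1 tilt [-0.0002 -0.    ] w 0.641 F [ 0.3 -0.6 -6.8]
shift [ 0.1  0.2 79.9] turn rad -0.006 q [-0.2   0.61  0.83  1.74 -0.52  1.02 -0.63]
```

View pics/scene13.png

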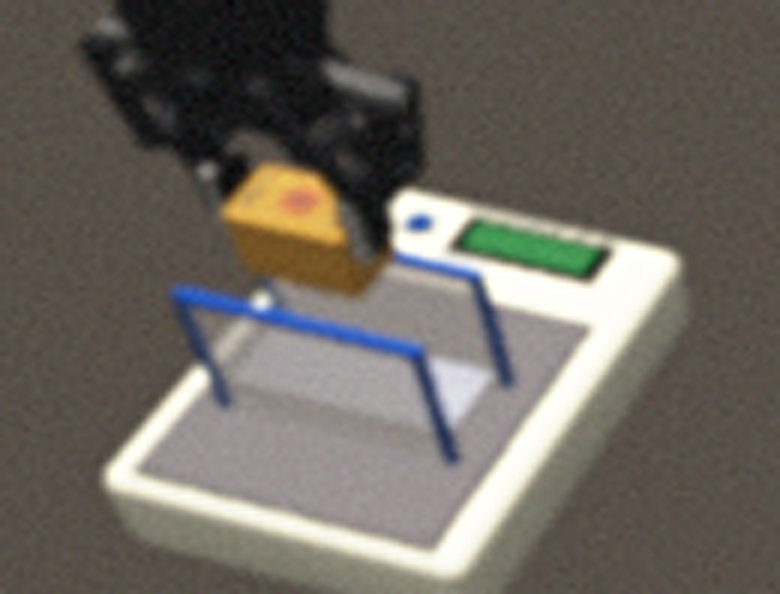

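```bash
python3 - <<'E'
from h import *
q=np.load('scene13.npz');p=q['p'];P=cloud('scene',q['d']);h=cv2.cvtColor(p,cv2.COLOR_RGB2HSV).astype(int);H,S,V=h[...,0],h[...,1],h[...,2]
a=np.radians(7.1);ex=np.array([np.cos(a),np.sin(a)]);ey=np.array([-ex[1],ex[0]])
c0=np.array([570,-287.])
def rep(n,pts,z):
    r=ray('scene',pts,z)[:,:2]*1000-c0;print(n,"x_bal",(r@ex).round(1),"y",(r@ey).round(0))
w=np.zeros(H.shape,bool);w[125:158,140:172]=True
m=w&(H>5)&(H<32)&(S>90)&(V>70)
pts=[(u,np.nonzero(m[:,u])[0].max()+.5) for u in range(148,166,2)]
print(pts);rep("bottom front edge",pts,.1555)
b=np.zeros(H.shape,bool);b[145:170,134:178]=True
k=b&(H>105)&(H<130)&(S>110)&(V>130)
top=[(u,np.nonzero(k[:,u])[0].min()-.5) for u in range(140,174,4)];bot=[(u,np.nonzero(k[:,u])[0].max()+.5) for u in range(140,174,4)]
rep("bar far",top,.145);rep("bar near",bot,.145)
b=np.zeros(H.shape,bool);b[138:152,170:186]=True
k=b&(H>105)&(H<130)&(S>110)&(V>100)
us=[u for u in range(171,184,2) if k[:,u].any()]
rep("rear bar far",[(u,np.nonzero(k[:,u])[0].min()-.5) for u in us],.145)
w=np.zeros(H.shape,bool);w[125:145,140:172]=True
m=w&((H<10)|(H>174))&(S>80)&(V>140);ys,xs=np.nonzero(m);rep("plug",[(xs.mean(),ys.mean())],.196)
E
```

```text
[(148, np.float64(150.5)), (150, np.float64(150.5)), (152, np.float64(151.5)), (154, np.float64(152.5)), (156, np.float64(152.5)), (158, np.float64(153.5)), (160, np.float64(153.5)), (162, np.float64(154.5)), (164, np.float64(154.5))]
bottom front edge x_bal [14.2 12.5 13.9 15.4 13.6 15.1 13.4 14.8 13.1] y [-23. -18. -11.  -5.  -0.   6.  11.  18.  22.]
bar far x_bal [ 22.1  21.8  27.8  24.4  24.1  23.8  23.5  23.2 -25.1] y [-44. -33. -18.  -8.   3.  14.  26.  37.  22.]
bar near x_bal [31.5 31.2 30.9 30.6 33.4 33.1 32.8 32.5 32.1] y [-39. -27. -16.  -5.   8.  20.  31.  42.  53.]
rear bar far x_bal [-27.5 -49.5 -54.7 -26.2 -27.9 -26.4 -24.8] y [18. 12. 15. 36. 41. 47. 54.]
plug x_bal [-1.5] y [-1.]
```

```bash
python3 - <<'E'
from h import *
a=np.radians(7.1);ex=np.array([np.cos(a),np.sin(a)]);ey=np.array([-ex[1],ex[0]]);c0=np.array([570,-287.])
for f in ('scene12','scene13'):
    q=np.load(f+'.npz');p=q['p'];P=cloud('scene',q['d']);h=cv2.cvtColor(p,cv2.COLOR_RGB2HSV).astype(int);H,S,V=h[...,0],h[...,1],h[...,2]
    X=(P[...,:2]-c0)@ex;Y=(P[...,:2]-c0)@ey;Zz=P[...,2]
    zt=222 if f=='scene12' else 196; zb=180 if f=='scene12' else 156
    br=(H>3)&(H<32)&(S>90)&(V>60)&(abs(X)<40)&(abs(Y)<25)
    fr=br&(Zz>zb+5)&(Zz<zt-8);print(f,"front face X",np.median(X[fr]),fr.sum(),"yaw slope deg",np.degrees(np.arctan(-np.polyfit(Y[fr],X[fr],1)[0])))
    tp=br&(abs(Zz-zt+2)<5);print(" top X range",np.percentile(X[tp],[1,5,50,95,99]).round(1))
    bl=(H>105)&(H<130)&(S>110)&(V>90)&(abs(Y)<50)&(abs(Zz-143)<7)
    for s in(1,-1):
        k=bl&(X*s>10)&(abs(X)<45);print(" bar",s,k.sum(),np.median(X[k]) if k.any() else None, np.median(Zz[k]) if k.any() else None)
E
```

```text
scene12 front face X 18.525077748733196 148 yaw slope deg 0.5210523865416895
 top X range [-15.8 -12.    6.9  18.6  19.6]
 bar 1 80 28.938925884793427 145.47486234857715
 bar -1 20 -23.59446946680493 145.84076434192963
scene13 front face X 17.250454754304357 130 yaw slope deg 2.3317272128116393
 top X range [-15.7 -13.2   6.6  17.8  18.8]
 bar 1 80 29.135082526728297 145.38624777425463
 bar -1 12 -24.449565068436012 144.7389216372345
```

Call:
{"method": "move_arm", "body": {"plan": "1 0 0 0; 2 0 0 0; 2 0 2 0; 2 0 4 0; 2 0 7 0; 2 0 10 0; 2 0 12 0; 2 0 12 0"}}

```text
t: 24.02
ee_pos: [0.5719, -0.2863, 0.1323]
eef_rot: [-3.135, -0.188, 0.002]
ft_force: [-0.5, 0.1, -6.6]
width: 0.638
```

```bash
python3 - <<'E'
from h import *
p,d=manip.read_camera('scene');np.savez('scene14.npz',p=p,d=d);cv2.imwrite(f'pics/scene14.png',cv2.resize(p[110:200,115:215,::-1],None,fx=7,fy=6.5,interpolation=cv2.INTER_CUBIC))
go(.5705,-.287,.0650,97.2)
E
```

```text
t 24.07 pos [ 572.1 -286.4  132.6] jaw -83.1 tilt [-0.0007  0.0003] w 0.642 F [-0.3 -0.5 -6.5]
shift [-1.6  0.4 67.6] turn rad -0.006 q [-0.2   0.63  0.82  1.75 -0.53  1.01 -0.62]
```

View pics/scene14.png

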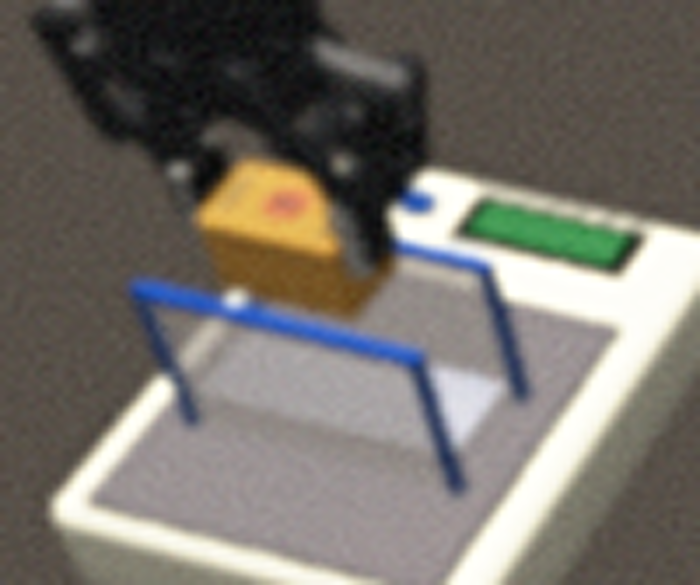

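The weight's bottom is just below the screens' top. Its lower front edge shows a clear gap to the front bar (edge at zoomed (350,315), bar at (350,335)). Going down step by step and watching the forces.

Call:
{"method": "move_arm", "body": {"plan": "0 0 2 0; 0 0 5 0; 0 0 9 0; 0 0 13 0; 0 0 17 0; 0 0 20 0; 0 0 22 0; 0 0 22 0"}}

```text
t: 24.73
ee_pos: [0.572, -0.2863, 0.1103]
eef_rot: [-3.136, -0.188, 0.001]
ft_force: [-0.8, -0.1, -6.2]
width: 0.642
```

```bash
python3 - <<'E'
from h import *
p,d=manip.read_camera('scene');np.savez('scene15.npz',p=p,d=d);cv2.imwrite(f'pics/scene15.png',cv2.resize(p[110:200,115:215,::-1],None,fx=7,fy=6.5,interpolation=cv2.INTER_CUBIC))
go(.572,-.287,.0650,97.2)
a=np.radians(7.1);ex=np.array([np.cos(a),np.sin(a)]);ey=np.array([-ex[1],ex[0]]);c0=np.array([570,-287.])
P=cloud('scene',d);h=cv2.cvtColor(p,cv2.COLOR_RGB2HSV).astype(int);H,S,V=h[...,0],h[...,1],h[...,2]
X=(P[...,:2]-c0)@ex;Y=(P[...,:2]-c0)@ey;Zz=P[...,2]
fr=(H>3)&(H<32)&(S>90)&(V>60)&(abs(X)<40)&(abs(Y)<25)&(Zz>130)&(Zz<155);print(np.median(X[fr]),fr.sum(),[(round(np.median(X[fr&(Y<0)]),1)),round(np.median(X[fr&(Y>0)]),1)])
E
```

```text
t 24.78 pos [ 572.2 -286.5  110.7] jaw -83.1 tilt [-0.0004  0.0001] w 0.638 F [-0.1  0.7 -5.5]
shift [-0.2  0.5 45.7] turn rad -0.006 q [-0.18  0.65  0.8   1.77 -0.55  0.97 -0.61]
19.31326448987579 46 [np.float64(19.2), np.float64(19.5)]
```

View pics/scene15.png

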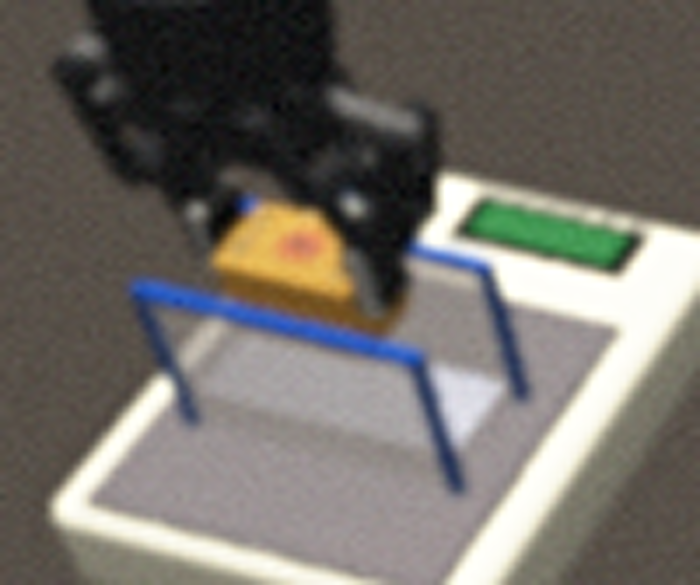

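```bash
python3 - <<'E'
from h import *
a=np.radians(7.0);ex=np.array([np.cos(a),np.sin(a),0]);ey=np.array([-ex[1],ex[0],0]);c=np.array([.572,-.2867,0])
for y in(-.028,0,.028):
  for z in(.1213,.1613):
    print(y,z,((proj('scene',c+ex*.018+ey*y+[0,0,z])-[115,110]+.5)*[7,6.5]).round())
E
```

```text
-0.028 0.1213 [[238. 334.]]
-0.028 0.1613 [[209. 262.]]
0 0.1213 [[304. 352.]]
0 0.1613 [[278. 280.]]
0.028 0.1213 [[371. 369.]]
0.028 0.1613 [[347. 297.]]
```

```bash
python3 - <<'E'
import numpy as np
for f in('scene15','scene0'):
    p=np.load(f+'.npz')['p']
    for u in (152,158,164): print(f,u,[(v,p[v,u].tolist()) for v in range(155,169)])
E
```

```text
scene15 152 [(155, [119, 83, 37]), (156, [114, 81, 63]), (157, [95, 88, 128]), (158, [60, 96, 183]), (159, [40, 87, 181]), (160, [80, 94, 142]), (161, [135, 128, 136]), (162, [163, 155, 154]), (163, [168, 164, 163]), (164, [167, 160, 160]), (165, [166, 162, 163]), (166, [167, 161, 161]), (167, [167, 159, 161]), (168, [172, 166, 166])]
scene15 158 [(155, [117, 84, 33]), (156, [118, 81, 37]), (157, [120, 90, 44]), (158, [110, 82, 76]), (159, [87, 92, 148]), (160, [48, 88, 186]), (161, [56, 87, 169]), (162, [104, 105, 132]), (163, [148, 140, 139]), (164, [164, 162, 160]), (165, [169, 164, 164]), (166, [164, 161, 159]), (167, [168, 161, 161]), (168, [170, 165, 165])]
scene15 164 [(155, [159, 118, 52]), (156, [120, 83, 38]), (157, [113, 80, 36]), (158, [111, 79, 31]), (159, [117, 87, 53]), (160, [108, 93, 116]), (161, [65, 91, 174]), (162, [46, 94, 191]), (163, [66, 86, 149]), (164, [117, 115, 127]), (165, [155, 147, 147]), (166, [170, 165, 163]), (167, [170, 167, 168]), (168, [169, 165, 167])]
scene0 152 [(155, [122, 119, 121]), (156, [112, 117, 129]), (157, [92, 112, 166]), (158, [59, 1
[... 235 characters left out ...]
159, 160])]
scene0 158 [(155, [145, 140, 137]), (156, [148, 142, 136]), (157, [146, 138, 134]), (158, [138, 137, 150]), (159, [106, 127, 180]), (160, [61, 102, 195]), (161, [59, 91, 169]), (162, [114, 118, 148]), (163, [159, 155, 158]), (164, [169, 164, 164]), (165, [167, 162, 162]), (166, [168, 163, 163]), (167, [168, 163, 164]), (168, [173, 167, 166])]
scene0 164 [(155, [145, 138, 134]), (156, [150, 142, 139]), (157, [146, 140, 137]), (158, [140, 137, 130]), (159, [147, 140, 143]), (160, [125, 129, 163]), (161, [87, 118, 195]), (162, [43, 91, 189]), (163, [81, 101, 164]), (164, [127, 130, 146]), (165, [162, 154, 156]), (166, [165, 160, 161]), (167, [168, 166, 166]), (168, [167, 164, 165])]
```

Call:
{"method": "move_arm", "body": {"plan": "0 0 3 0; 0 0 7 0; 0 0 12 0; 0 0 17 0; 0 0 22 0; 0 0 26 0; 0 0 28 0; 0 0 28 0"}}

```text
t: 25.45
ee_pos: [0.572, -0.2863, 0.0823]
eef_rot: [-3.135, -0.188, 0.002]
ft_force: [-0.8, -0.0, -6.5]
width: 0.639
```

```bash
python3 - <<'E'
from h import *
go(.572,-.287,.0650,97.2)
E
```

```text
t 25.45 pos [ 572.  -286.3   82.3] jaw -83.1 tilt [-0.001   0.0004] w 0.639 F [-0.8 -0.  -6.5]
shift [-0.   0.7 17.3] turn rad -0.006 q [-0.16  0.68  0.77  1.78 -0.58  0.92 -0.59]
```

Bottom is now about 13 mm above the pan with no side force. Slowing down.

Call:
{"method": "move_arm", "body": {"plan": "0 0 1 0; 0 0 2.5 0; 0 0 4 0; 0 0 5.5 0; 0 0 7 0; 0 0 8 0; 0 0 9 0; 0 0 9 0"}}

```text
t: 26.12
ee_pos: [0.5722, -0.2865, 0.0738]
eef_rot: [-3.136, -0.188, 0.0]
ft_force: [0.3, 0.2, -6.5]
width: 0.64
```

Call:
{"method": "move_arm", "body": {"plan": "0 0 0.5 0; 0 0 1 0; 0 0 1.5 0; 0 0 2 0; 0 0 2.5 0; 0 0 3 0; 0 0 3.5 0; 0 0 3.5 0"}}

```text
t: 26.78
ee_pos: [0.5722, -0.2865, 0.0704]
eef_rot: [-3.136, -0.188, 0.0]
ft_force: [-0.4, 0.2, -6.7]
width: 0.643
```

Call:
{"method": "move_arm", "body": {"plan": "0 0 0.5 0; 0 0 1 0; 0 0 1.5 0; 0 0 2 0; 0 0 2.5 0; 0 0 2.5 0; 0 0 2.5 0; 0 0 2.5 0"}}

```text
t: 27.45
ee_pos: [0.5724, -0.2866, 0.0681]
eef_rot: [-3.136, -0.188, -0.0]
ft_force: [-0.6, 0.3, -3.3]
width: 0.641
```

Call:
{"method": "move_arm", "body": {"plan": "0 0 0.5 0; 0 0 1 0; 0 0 1.5 0; 0 0 1.8 0; 0 0 1.8 0; 0 0 1.8 0; 0 0 1.8 0; 0 0 1.8 0"}}

```text
t: 28.12
ee_pos: [0.5724, -0.2866, 0.0663]
eef_rot: [3.136, 0.188, 0.0]
ft_force: [-0.4, 1.7, -1.8]
width: 0.638
```

```bash
python3 - <<'E'
from h import *
p,d=manip.read_camera('scene');np.savez('scene16.npz',p=p,d=d);cv2.imwrite(f'pics/scene16.png',cv2.resize(p[110:200,115:215,::-1],None,fx=7,fy=6.5,interpolation=cv2.INTER_CUBIC))
go(.572,-.287,.0650,97.2)
E
```

```text
t 28.17 pos [ 572.4 -286.6   66.3] jaw -83.1 tilt [ 0.0002 -0.    ] w 0.637 F [-1.1  1.  -2.8]
shift [-0.5  0.4  1.3] turn rad -0.006 q [-0.15  0.7   0.76  1.79 -0.6   0.9  -0.57]
```

View pics/scene16.png

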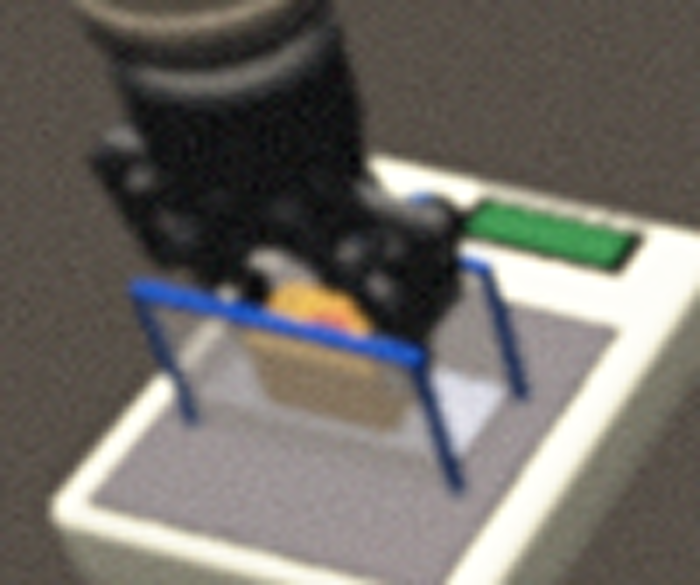

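The weight rests on the pan, seen through the front screen at zoomed (335,390), with part of its load still on the arm. Lowering the last millimetre or so.

Call:
{"method": "move_arm", "body": {"plan": "0 0 0.4 0; 0 0 0.8 0; 0 0 1.2 0; 0 0 1.2 0; 0 0 1.2 0; 0 0 1.2 0; 0 0 1.2 0; 0 0 1.2 0"}}

```text
t: 28.83
ee_pos: [0.5724, -0.2866, 0.065]
eef_rot: [3.136, 0.188, 0.0]
ft_force: [-1.3, 1.1, 1.2]
width: 0.641
```

```bash
python3 - <<'E'
from h import *
for k in range(4):
    manip.read_camera('top'); s=manip.read_state();print(s['ee_pos'][2],s['ft_force'].round(2))
E
```

```text
0.06504190585970139 [-0.45  1.41 -0.25]
0.06503343746086135 [-0.67  1.17 -0.87]
0.0650412069291195 [-1.14  1.92  0.66]
0.06500788539499584 [-0.77  0.67  0.62]
```

Call:
{"method": "move_arm", "body": {"plan": "0 0 0 0; 0 0 0 0; 0 0 0 0; 0 0 0 0; 0 0 0 0; 0 0 0 0; 0 0 0 0; 0 0 0 0", "hand": 0.5}}

```text
t: 29.7
ee_pos: [0.5723, -0.2866, 0.065]
eef_rot: [3.136, 0.188, -0.0]
ft_force: [0.1, -0.6, -0.5]
width: 0.751
```

```bash
python3 - <<'E'
from h import *
p,d=manip.read_camera('scene');np.savez('scene17.npz',p=p,d=d);cv2.imwrite(f'pics/scene17.png',cv2.resize(p[110:200,115:215,::-1],None,fx=7,fy=6.5,interpolation=cv2.INTER_CUBIC))
go(.572,-.287,.0650,97.2)
E
```

```text
t 29.75 pos [ 572.4 -286.6   65. ] jaw -83.1 tilt [ 0.0001 -0.    ] w 0.748 F [ 0.2  0.1 -0.5]
shift [-0.4  0.4  0. ] turn rad -0.006 q [-0.15  0.7   0.75  1.79 -0.6   0.89 -0.57]
```

View pics/scene17.png

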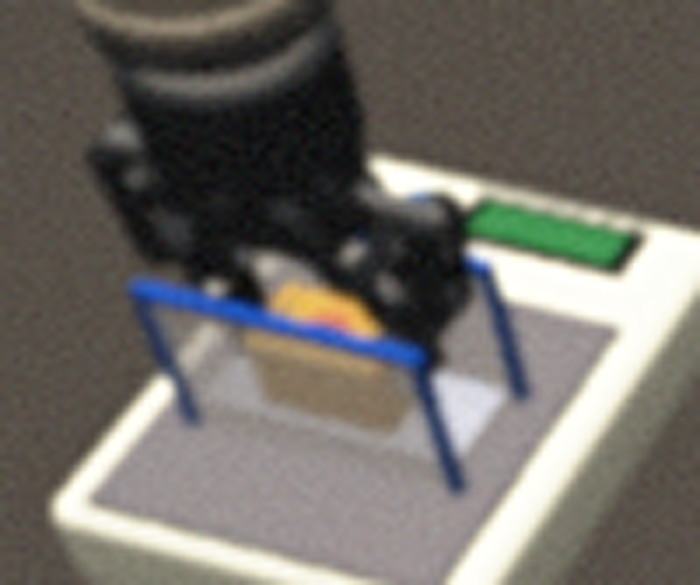

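Released; the weight didn't move. Going straight up slowly, then away.

Call:
{"method": "move_arm", "body": {"plan": "0 0 -2 0; 0 0 -5 0; 0 0 -9 0; 0 0 -14 0; 0 0 -20 0; 0 0 -27 0; 0 0 -35 0; 0 0 -43 0"}}

```text
t: 30.42
ee_pos: [0.5724, -0.2866, 0.109]
eef_rot: [3.136, 0.188, 0.001]
ft_force: [0.5, -0.4, 0.0]
width: 0.748
```

Call:
{"method": "move_arm", "body": {"plan": "0 0 -10 0; 0 0 -22 0; 0 0 -36 0; 0 0 -52 0; 0 0 -68 0; 0 0 -80 0; 0 0 -86 0; 0 0 -88 0"}}

```text
t: 31.08
ee_pos: [0.5729, -0.2869, 0.1976]
eef_rot: [3.135, 0.188, 0.003]
ft_force: [0.3, 0.3, -0.6]
width: 0.75
```

Call:
{"method": "move_arm", "body": {"plan": "0 -10 0 0; 0 -30 0 0; 0 -60 0 0; 0 -90 0 0; 0 -120 0 0; 0 -145 0 0; 0 -160 0 0; 0 -165 0 0"}}

```text
t: 31.75
ee_pos: [0.5518, -0.1182, 0.1946]
eef_rot: [-3.133, -0.196, 0.004]
ft_force: [0.8, -0.3, -0.3]
width: 0.749
```

```bash
python3 - <<'E'
from h import *
p,d=manip.read_camera('scene');np.savez('scene18.npz',p=p,d=d);cv2.imwrite(f'pics/scene18.png',p[:,:,::-1])
p,d=manip.read_camera('top');np.savez('top18.npz',p=p,d=d);cv2.imwrite(f'pics/top18.png',p[:,:,::-1])
go(.572,-.287,.0650,97.2)
E
```

```text
t 31.85 pos [ 552.2 -121.1  195.3] jaw -83.0 tilt [-0.0013  0.0005] w 0.749 F [-0.9 -0.9 -0.4]
shift [ -0.4 167.1 130.2] turn rad -0.003 q [-0.6   0.43  0.94  1.87 -0.4   1.04 -0.95]
```

View pics/scene18.png

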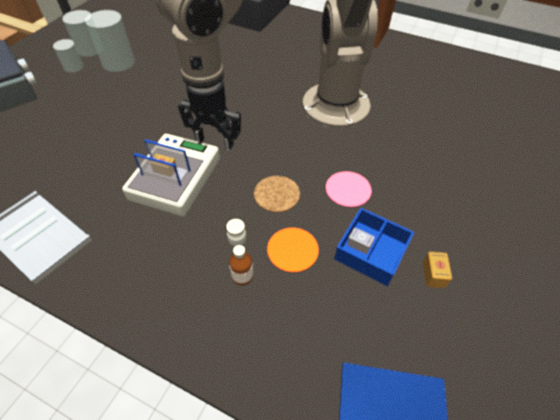

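View pics/top18.png

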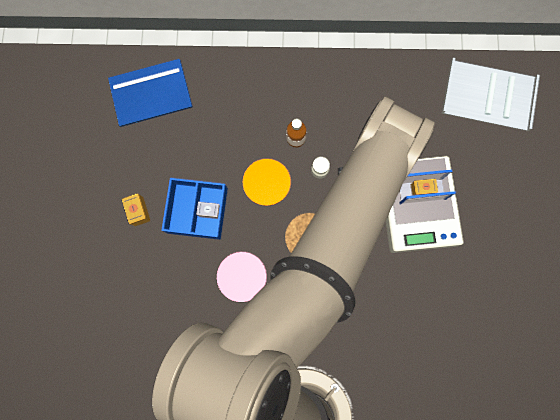

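The scene shows the weight on the pan at (163,165), with the steel in the bin and the bottle and jar where they were. In the top view the brass is at (427,187), between bars at rows 175 and 197. Checking its centring and height.

```bash
python3 - <<'E'
from h import *
q=np.load('top18.npz');p=q['p'];P=cloud('top',q['d']);h=cv2.cvtColor(p,cv2.COLOR_RGB2HSV).astype(int);H,S,V=h[...,0],h[...,1],h[...,2]
a=np.radians(7.2);ex=np.array([np.cos(a),np.sin(a)]);ey=np.array([-ex[1],ex[0]]);c0=np.array([569.7,-285.8])
cv2.imwrite('pics/topz18.png',cv2.resize(p[150:225,385:475,::-1],None,fx=7,fy=7,interpolation=cv2.INTER_CUBIC))
m=np.zeros(H.shape,bool);m[175:200,408:445]=True;m&=(H<32)&(S>80)&(V>120)
c=blobs(m,20)[0];r=ray('top',c,.116)[:,:2]*1000;R=cv2.minAreaRect(r.astype(np.float32));print(R,"rel",(np.array(R[0])-c0)@ex,(np.array(R[0])-c0)@ey)
k=m&((H<10)|(H>174))&(V>150);ys,xs=np.nonzero(k);g=ray('top',[xs.mean(),ys.mean()],.1165)[0,:2]*1000-c0;print("plug rel",len(xs),g@ex,g@ey)
print("top z",np.median(P[m][:,2]),"pan empty z, deck ref", )
e=np.load('top0.npz');E=cloud('top',e['d']);print("pan z empty",np.median(E[183:191,408:440,2]))
for u0,u1 in((408,412),(443,446)): print("pan now",np.median(P[182:192,u0:u1,2]))
for nm,(b) in dict(amber=(280,312,110,150),jar=(308,334,153,179)).items():
    A,B=[x['p'][b[2]:b[3],b[0]:b[1]].astype(int) for x in(e,q)];print(nm,"mean diff",np.abs(A-B).mean())
E
```

```text
((569.59326171875, -285.31268310546875), (35.82943344116211, 55.26411819458008), 6.64686393737793) rel -0.0448196158590916 0.49685210919754563
plug rel 19 -0.29094278272176627 0.22960688975558216
top z 114.55359590484137 pan empty z, deck ref
pan z empty 79.17240225204247
pan now 74.10750482531803
pan now 64.1546819708282
amber mean diff 2.962760416666667
jar mean diff 2.1277120315581852
```

View pics/topz18.png

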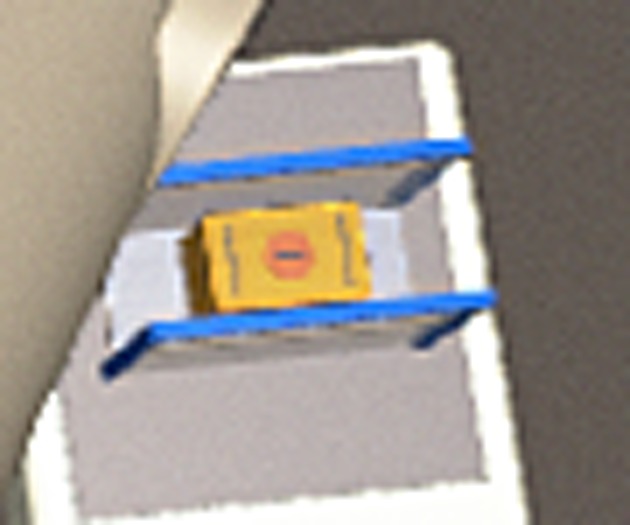

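Within 0.5 mm of centre, yaw within 1°, and pan sunk about 4–5 mm. Handing in.

```bash
python3 -c "
from bench import manip
print(manip.close_job())"
```

```text
the job is handed in; nothing more can be done
None
```

The brass check weight is standing on the balance pan, let go, and I handed the job in. No verdict was reported. I lifted it from the bin by its long sides, stood it on the cork mat and let go. I then took it by its ends and lowered it slowly between the screens until the pan carried the whole load (about 6 N).

**Last checks (pictures before handing in):**
- **Position:** the weight is upright and within about 0.5 mm of the pan centre both ways. It is turned about 0.6° from the screens' direction.
- **Load:** the pan has sunk about 4–5 mm.
- **Everything else:** the steel weight is still in the bin, and the bottle and jar have not moved. The arm is clear and the clock was at about 32 s of the 67 s.

**What went wrong or disagreed:**
- **First end-grasp failed:** by the depth image, the fingertips sit about 25–35 mm higher than the reported tool point implies. The fingers closed on top of the weight, pressing down with about 53 N on the mat and dragging it about 22 mm. It stayed upright on the mat, and the second, lower grasp held.
- **Pan centre:** the two cameras disagreed by 1–3 mm. The final top view agreed with where I placed the weight.
- **Readings not usable:** one of the two depth readings of the loaded pan (64 mm) was not on the pan, so the sinking figure rests on the other reading (74 mm) and on the height of the weight's top.

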